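# Hang the die bin on the louvered panel and press it home

### The job

Hang the blue bin of press dies on the free orange rail of the louvered panel: lift it by its black bar, pass its back lip over the rail, centre it there and lower it gently so that the lip goes down between rail and panel. Then press it down, firmly but without forcing it, until the bin sits fully home on the rail and has pushed the red bin-present flag all the way down, and let go. Do not drop or slam the bin, and leave everything else as it stands.

Things in the scene. Friction and masses are not known exactly. Their poses are not given: they have to be found in the camera images.
- bin: Loose blue open bin with dies fixed in it, 0.3 to 0.5 kg. Box 130 mm (its x) by 100 (y) by 70 high, walls 4; origin at the centre of the underside, z up. Its back, with the lip, is at +x: back wall's outer face at x = 65. Dies reach z = 26 inside. Stands on the table at the start, perhaps where the grey bin usually stands. Do not press it on the panel with over 35 N.
- bar (a point): Centre of the bin's black carry bar, at (3, 0, 92) mm in the bin's frame: 14 mm thick (bin x), 22 mm high, 84 mm free length along bin y. Free below and on both sides, so it can be pinched from above across its 14 mm.
- lip (a point): Middle of the foot of the lip's tongue, at (78, 0, 50) mm in the bin's frame. The lip is 46 mm wide: a flange (underside at z = 66) runs back from the top of the back wall to x = 80 and there turns down as a tongue, 4 mm thick (x = 76 to 80). Between wall and tongue is an 11 mm slot, open downward, for the rail.
- panel: Fixed grey louvered panel, 320 mm wide, 195 high. Origin on the table, midway along the front face, which is the plane x = 0 and looks along panel -x, about to the robot's right; y along the panel, z up. The 8 mm foot plate reaches 50 in front. Small yellow and green bins are fixed at y = -112 and 112 (62 wide, reaching x = -80, z 90 to 140). Orange rail in the middle.
- slot (a point): Point on the panel, in the slot behind the orange rail, at (-4.5, 0, 150) mm in the panel's frame. Rail: upright strip 82 mm long, faces at x = -13 and -9; slot 9 mm. The rail is bolted in slotted holes: its top edge is anywhere from 132 to 168 mm above the table, which this point does not tell; find it by feel. It is rigid. Home: flange on the rail's top edge, bin's axes parallel to the panel's.
- post (a point): Top of the front face of one of two aluminium guide posts, at (-17, 47, 180) mm in the panel's frame; the other is at y = -47. Each is 8 mm wide and runs down to the foot. The bin's back wall can touch and slide down on them: the tongue is then 3 mm behind the rail and 2 mm off the panel. From there up to 3 mm farther from the panel also enters.
- flag (a joint): Red bin-present flag behind the rail, m of downward travel: 0 up (start), 0.008 with the bin home. Its cross bar lies 8 mm below the rail's top edge; the tongue lands on it, 8 mm above home. Takes about 7.5 N in all, bin's weight included (more than it weighs), and stays where left. A stem at panel y = 36 ends in a red tab (y 33 to 42) whose top is 38 mm above the rail's edge when up, 30 when down.
- spare_bin: Loose grey bin of the same shape standing on the table with a cardboard packet in it; leave it.
- jar: Loose glass jar with yellow cap, 72 mm across, 100 mm high, origin under its centre; leave it.
- driver: Loose screwdriver lying on the table; leave it.
- die: Loose brass die block 60 x 45 mm, 38 mm high, origin under its centre; leave it.
- spool: Loose white core 44 mm across, 50 mm high, origin under its centre; leave it.

How it is judged:
By the outcome, as a careful person would: the job done as asked, in the order asked, and still so for the second after the job is handed in, with the robot touching nothing.
It also fails if it takes over 72 s, if anything falls off the work surface, if the arm or the gripper's body presses on something with over 40 N, if the wrist force passes 120 N, or if a joint passes its speed limit or range.

### The arm

A 6-joint arm with a two-finger parallel gripper is mounted at the origin on the work surface. World frame = base frame: x ahead of the robot, y to its left, z up, the work surface at z = 0. Lengths are in mm, angles in rad, forces in N, time in s.
With the tool pointing down it reaches from about 350 to 975 mm from the base axis. Payload 7.1 kg.
Tool frame: the origin (TCP) lies at the very end of the fingers, on their centre line; the grasp point (between the pads) lies 19 mm behind it; z points along the fingers, x is the direction in which the jaws open and shut, and the axes are right-handed (so a half turn about z gives the same grasp; the last joint's range is limited). The gripper opens to 88 mm and grips with 3 to 60 N. Pads are 20 mm wide; open, the fingers measure 115 mm over their backs; the gripper's body (75 mm by 178 mm) begins 61 mm behind the grasp point.
Start: joints at [1.216, 0.423, 1.63, -0, 1.089, -0.019], TCP at [205.921, 590.086, 191.175] pointing down, gripper open.
Joint ranges: [-3, 3], [-0.9, 2.11], [0.09, 2.58], [-1.31, 4.45], [0.11, 2.69], [-2.54, 2.54]. Speed limits (rad/s): [2.39, 2.39, 3.01, 3.14, 3.14, 3.14].

### API

Orientations are given as a rotation vector (axis times angle).
In Python, from workcell import ctrl gives the robot as it stands. The module is installed in compiled form; this text tells all that it offers.
- The arm moves only by the tool move_arm, never from a script. Its argument "motion" is a list of rows, each a list of 2 entries, a list of its own where there are three numbers: the shift along the tool's x, y, z normalised to -1 to 1, where 1 is 150 mm, then the turn, a rotation vector about the tool's x, y, z normalised to -1 to 1, where 1 is 60 degrees. In form: [[[x, y, z], [rx, ry, rz]], ...]. A call has exactly 5 rows; each row is the pose to reach, as a shift and turn from the pose commanded when the call began, along the tool's axes at that moment; what a row does not reach only later rows make up. A row lasts 1/8 s, in which the tool goes at most 62.5 mm and 10.7 degrees, less where a joint would pass 70% of its speed; a pose out of reach is approached as far as the arm can. A call with a number of a shift or a turn outside -1 to 1 is refused whole. A call with a gripper value outside its range is refused whole. "gripper" is the opening, from 0 (shut) to 1 (fully open), set as the call begins (left out, the last holds). The fingers move at their own pace and stop on an object; the grip force is fixed at half the most. Time passes only in rows, so rows that repeat a pose let the fingers close, or fill a call up. It gives the time, the measured TCP pose, the force and the opening at its end, in the units of the state.
- ctrl.get_obs(): the state, without advancing time (a new reading comes with each control period).
- ctrl.get_image(name): name is "side" or "top"; returns a dict with "pixels" (420x560x3 uint8, red, green, blue), "camera_matrix" (3x3 intrinsics, pixels), "D" ([k1, k2, p1, p2, k3] as OpenCV has them; the pictures are not rectified), "R" (3x3) and "t" (3): a world point X has camera coordinates R X + t. Camera axes: x right, y down, z forward; pixel columns grow to the right and rows downward; lengths in mm; the calibration is good to about 2 mm. A picture is of the moment at which its call begins. There is no depth.
- ctrl.close_job(): hands the job in, once; it reports no verdict.
Trained networks look in the newest picture that a camera, given by its name, has taken for a name from the list of things; names that differ only in an ending like _2 or _b are one class to them, and where a whole thing is asked for, a point or a joint stands for the part that bears it (a point fixed in the world has none). Each returns a list of dicts, best first, with "p" (0 to 1); they miss things now and then, are a little off and sometimes report something else, mostly with a low value. They report only what shows in the picture. A call takes as long as a camera call.
- ctrl.boxes_of(camera, name): "location" ([x, y, z] in mm, in world coordinates, good to about 4 mm: the middle of the surface that is visible of it).
- ctrl.regions_of(camera, name): "mask" (420x560 bool, what is visible of it).
- ctrl.pinpoint(camera, name): "location" ([x, y, z] in mm, in world coordinates, good to about 4 mm: a listed point, or the origin of a listed thing).
The state is a dict: "t": time; "qpos": joint angles; "qvel": joint speeds; "joint_torque": joint torques, N m; "ee_pos": TCP position; "orientation": TCP orientation; "ft_force": force on the tool from outside, world axes, zero at the start; "moment": the same for the moment, N m; "width": finger opening in mm.
Only numpy, scipy, OpenCV 4.12 (cv2) and the standard library are available. Lean on these libraries where they do the work, as an engineer would, in place of code of your own. Each camera call takes 0.05 s, during which the arm holds its last target.

## Working session

There is one attempt and no reset: what is moved stays moved. The work goes in short steps, Python scripts to look and compute and a tool call to move; the robot and the scene stay as the last step left them, time stands still between calls to the robot, and variables do not carry over. Pictures are saved under pics/ and viewed, and the job is handed in when it is done.

Besides the shell and the picture viewer there is one more tool, called after ">>>" as name([rows], argument=value, ...), one row to a line, values as JSON. move_arm: Moves the arm, as the interface text tells. Its arguments: {"type":"object","properties":{"motion":{"type":"array","items":{"type":"array"}},"gripper":{"type":"number"}},"required":["motion"]}

```bash
mkdir -p pics
cat > h.py <<'E'
import numpy as np, cv2
from workcell import ctrl
def snap(c,n):
    im=ctrl.get_image(c); cv2.imwrite(f'pics/{n}.png',im['pixels'][:,:,::-1]); return im
def proj(im,X):
    r,_=cv2.Rodrigues(np.array(im['R'])); p,_=cv2.projectPoints(np.array(X,float).reshape(-1,1,3),r,np.array(im['t'],float),np.array(im['camera_matrix']),np.array(im['D'])); return p.reshape(-1,2)
def ray(im,uv):
    u=cv2.undistortPoints(np.array(uv,float).reshape(-1,1,2),np.array(im['camera_matrix']),np.array(im['D'])).reshape(-1,2)
    R=np.array(im['R']);C=-R.T@np.array(im['t']); d=np.c_[u,np.ones(len(u))]@R; return C,d
def atz(im,uv,z):
    C,d=ray(im,uv); return C+d*((z-C[2])/d[:,2])[:,None]
def atplane(im,uv,p,n):
    C,d=ray(im,uv); n=np.array(n,float); return C+d*((np.array(p)-C)@n/(d@n))[:,None]
E
python3 - <<'E'
from h import *
np.set_printoptions(precision=2,suppress=True)
for c in ['side','top']:
    im=snap(c,c+'0'); print(c,-np.array(im['R']).T@np.array(im['t']))
    for n in ['bin','bar','lip','panel','slot','post','spare_bin','jar','driver','die','spool']:
        print(n,[(np.round(d['location'],1).tolist(),round(d['p'],2)) for d in ctrl.pinpoint(c,n)])
print(ctrl.get_obs())
E
```

```text
side [  389.13 -1048.73   976.13]
bin [([441.1, -85.6, -0.8], 0.76)]
bar [([438.2, -81.9, 91.9], 0.58)]
lip [([419.0, -8.7, 50.1], 0.79)]
panel [([570.3, 307.0, 3.7], 0.94)]
slot [([576.5, 305.7, 150.8], 0.95), ([378.4, -320.5, 0.9], 0.29)]
post [([534.2, 280.3, 181.1], 0.73), ([752.2, 44.1, 3.7], 0.52)]
spare_bin [([613.3, -171.0, 3.6], 0.77)]
jar [([660.8, -363.4, 0.7], 0.71)]
driver [([377.0, -323.6, -0.5], 0.6)]
die [([532.7, -383.3, 1.4], 0.79)]
spool [([752.7, 46.3, 2.2], 0.86)]
top [ 443.31  -11.82 1097.91]
bin [([441.0, -84.0, 3.8], 0.75)]
bar [([439.6, -81.2, 90.1], 0.93)]
lip [([415.3, -9.7, 56.5], 0.8)]
panel [([572.7, 305.6, -1.5], 0.74)]
slot [([579.5, 299.0, 149.2], 0.69)]
post [([533.2, 280.9, 179.1], 0.65)]
spare_bin [([615.9, -167.5, -0.9], 0.65)]
jar [([659.3, -365.4, 1.5], 0.56), ([747.3, 45.2, 2.7], 0.55)]
driver [([370.5, -320.6, 2.4], 0.71)]
die [([539.0, -388.4, -1.0], 0.98)]
spool [([748.0, 44.0, 5.7], 0.69)]
{'t': 1.2, 'qpos': array([ 1.22,  0.42,  1.63, -0.  ,  1.09, -0.02]), 'qvel': array([-0., -0., -0.,  0.,  0.,  0.]), 'joint_torque': array([ -0.  , -54.46, -27.4 ,   0.06,   0.02,  -0.  ]), 'ee_pos': array([205.95, 590.11, 191.2 ]), 'orientation': array([-2.56, -1.82, -0.  ]), 'ft_force': array([0.  , 0.26, 0.41]), 'moment': array([-0.01, -0.01,  0.04]), 'width': 88.01131262672463}
```

View pics/side0.png

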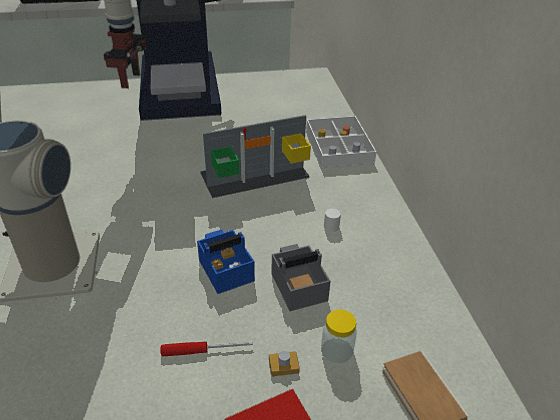

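View pics/top0.png

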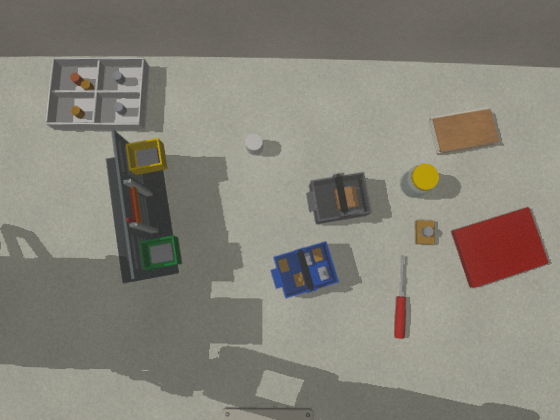

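The blue bin is at about (280-330, 245-295) in the top view. The panel is at about (110-180, 130-280), with the green bin nearest the robot. The grey bin, jar and die are clear of the path between them. I'll zoom in to get exact poses.

Run:
```python
from h import *
im=ctrl.get_image('top')['pixels'][:,:,::-1]; cv2.imwrite('pics/tz_panel.png',cv2.resize(im[125:290,100:190],None,fx=3.6,fy=3.6,interpolation=cv2.INTER_CUBIC))
cv2.imwrite('pics/tz_bin.png',cv2.resize(im[235:305,262:346],None,fx=8,fy=8,interpolation=cv2.INTER_CUBIC))
im=ctrl.get_image('side')['pixels'][:,:,::-1]; cv2.imwrite('pics/sz_panel.png',cv2.resize(im[110:200,195:315],None,fx=6,fy=6,interpolation=cv2.INTER_CUBIC))
cv2.imwrite('pics/sz_bin.png',cv2.resize(im[225:295,190:262],None,fx=8,fy=8,interpolation=cv2.INTER_CUBIC))
```

```text
(no output)
```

View pics/tz_panel.png

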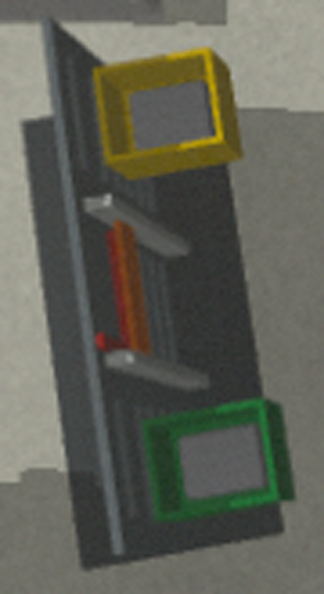

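View pics/tz_bin.png

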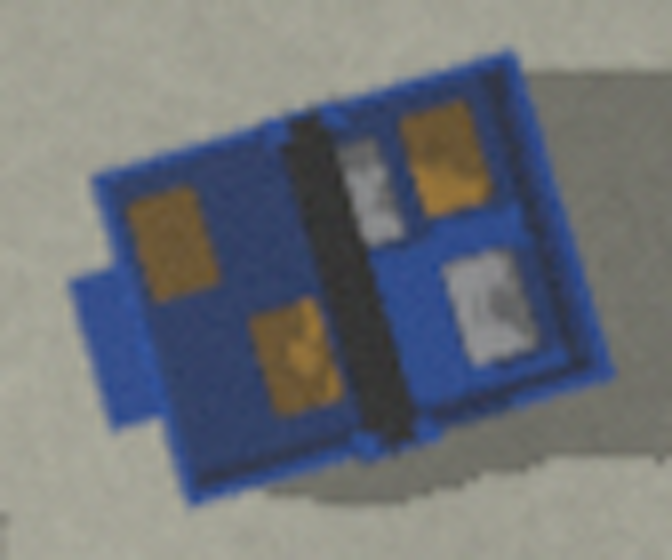

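View pics/sz_panel.png

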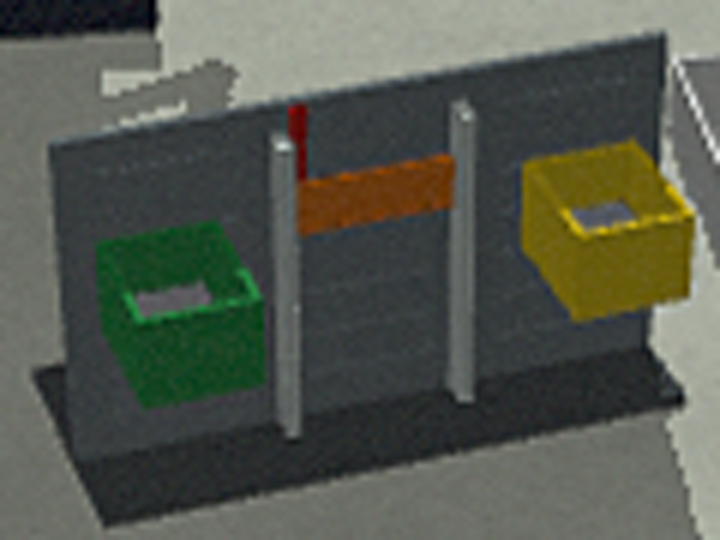

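View pics/sz_bin.png

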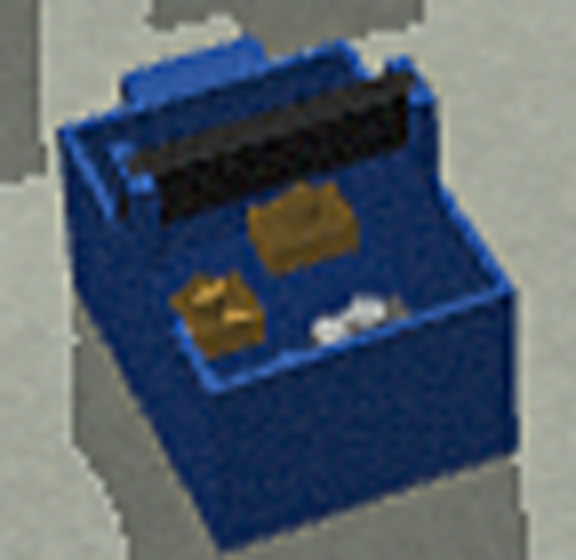

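```bash
cat > fit.py <<'E'
from h import *
from scipy.optimize import least_squares
np.set_printoptions(precision=2,suppress=True)
T=ctrl.get_image('top');S=ctrl.get_image('side')
def z2(p,s,o): return (np.array(p,float)+.5)/s-.5+np.array(o)
def W(p,X):
    c,s=np.cos(p[2]),np.sin(p[2]); X=np.array(X,float); return np.c_[c*X[:,0]-s*X[:,1]+p[0],s*X[:,0]+c*X[:,1]+p[1],X[:,2]]
def fit(sets,p0):
    f=lambda p:np.concatenate([(proj(im,W(p,X))-uv).ravel() for im,X,uv in sets])
    r=least_squares(f,p0,loss='soft_l1'); return r.x,f(r.x).reshape(-1,2)
def run(name,tp,sp,p0):
    tX,tu=tp;sX,su=sp
    for n,s in (('both',[(T,tX,tu),(S,sX,su)]),('top',[(T,tX,tu)]),('side',[(S,sX,su)])):
        p,r=fit(s,p0); print(name,n,p,np.degrees(p[2])); print(r.tolist() if 0 else np.round(r,1).tolist())
    return fit([(T,tX,tu),(S,sX,su)],p0)[0]
if __name__=='__main__':
    tX=[(0,-160,195),(0,160,195),(-50,160,8),(-17,-47,180),(-17,47,180),(-80,81,140),(-80,143,140),(-80,-143,140)]
    tu=z2([(56,20),(125,553),(283,530),(112,202),(133,358),(267,399),(281,503),(210,48)],3.6,(100,125))
    sX=[(0,160,195),(0,-160,195),(-50,160,8),(-50,-160,8),(-17,47,180),(-17,-47,180)]
    su=z2([(50,146),(665,35),(105,518),(685,397),(284,152),(464,121)],6,(195,110))
    P=run('panel',(tX,tu),(sX,su),[571,306,1.45])
    tX=[(65,-50,70),(65,50,70),(-65,-50,70),(-65,50,70),(80,-23,70),(80,23,70)]
    tu=z2([(95,178),(190,503),(515,52),(612,375),(70,283),(115,430)],8,(262,235))
    sX=[(65,50,70),(65,-50,70),(-65,50,70),(-65,-50,70),(-65,50,0),(-65,-50,0)]
    su=z2([(62,130),(350,45),(215,388),(515,288),(225,550),(517,452)],8,(190,225))
    B=run('bin',(tX,tu),(sX,su),[441,-85,1.8])
    # rail top front edge height
    c,s=np.cos(P[2]),np.sin(P[2]); n=(c,s,0)
    for uv,x in (((300,182),-13),((453,157),-13),((298,105),-4)):
        w=atplane(S,z2([uv],6,(195,110)),W(P,[(x,0,0)])[0],n)[0]; d=w[:2]-P[:2]; print('z',w[2],'y',-s*d[0]+c*d[1])
E
python3 fit.py
```

```text
panel both [571.43 302.77   1.77] 101.20968547122982
[[-0.8, -0.9], [0.2, 0.6], [0.3, 1.3], [0.5, -0.4], [0.7, -0.5], [-0.3, 0.1], [0.2, -0.6], [1.0, -0.3], [-0.9, -0.6], [-0.0, -0.4], [-1.4, -0.4], [-0.2, -0.9], [-0.1, -1.0], [0.2, -1.3]]
panel top [570.99 303.36   1.77] 101.30656334357168
[[-1.2, -0.6], [0.1, 0.8], [0.1, 1.4], [0.2, -0.2], [0.4, -0.3], [-0.5, 0.2], [-0.0, -0.5], [0.6, -0.1]]
panel side [571.89 298.73   1.77] 101.57128081244538
[[-0.5, 0.3], [0.3, 0.1], [-1.0, 0.6], [0.2, -0.3], [0.3, -0.2], [0.6, -0.7]]
bin both [439.86 -86.08   1.88] 107.43108488835355
[[-0.3, -0.8], [0.3, 0.3], [0.4, -1.1], [1.2, -0.2], [-0.0, -0.9], [0.0, 0.0], [-0.9, -0.7], [-0.7, -1.4], [-0.7, 0.4], [0.0, -0.2], [-0.5, 0.2], [0.0, -0.7]]
bin top [438.79 -85.57   1.87] 107.3405223918184
[[-0.5, -0.4], [-0.0, 0.8], [0.3, -0.6], [0.9, 0.3], [-0.3, -0.5], [-0.2, 0.4]]
bin side [441.   -87.31   1.87] 107.09366755882314
[[-0.3, -0.6], [0.0, -1.2], [-0.4, 0.7], [0.5, 0.2], [-0.1, 0.5], [0.5, -0.3]]
z 155.64372932362153 y 37.700077870030164
z 153.7704069714946 y -42.26072480943704
z 193.2625114898757 y 34.970220260158584
```

>>> move_arm([
  [[-0.1, 0.08, -0.25], [0, 0, 0]],
  [[-0.3, 0.23, -0.5], [0, 0, 0]],
  [[-0.5, 0.4, -0.7], [0, 0, 0]],
  [[-0.7, 0.56, -0.7], [0, 0, 0]],
  [[-0.93, 0.73, -0.7], [0, 0, 0]],
], gripper=0.5)

```text
t: 2.02
ee_pos: [263.8, 421.4, 296.8]
orientation: [-2.561, -1.819, -0.002]
ft_force: [-0.3, -0.3, 0.6]
width: 44.5
```

>>> move_arm([
  [[-0.19, 0.15, 0], [0, 0, 0]],
  [[-0.37, 0.3, 0], [0, 0, 0]],
  [[-0.56, 0.44, 0], [0, 0, 0]],
  [[-0.75, 0.59, 0], [0, 0, 0]],
  [[-0.93, 0.73, 0], [0, 0, 0]],
])

```text
t: 2.65
ee_pos: [321.0, 253.4, 296.4]
orientation: [2.561, 1.819, 0.001]
ft_force: [-0.7, 0.4, -0.4]
width: 43.4
```

>>> move_arm([
  [[-0.19, 0.15, 0], [0, 0, 0]],
  [[-0.37, 0.3, 0], [0, 0, 0]],
  [[-0.56, 0.44, 0], [0, 0, 0]],
  [[-0.75, 0.59, 0], [0, 0, 0]],
  [[-0.93, 0.73, 0], [0, 0, 0]],
])

```text
t: 3.28
ee_pos: [378.4, 85.6, 296.4]
orientation: [2.561, 1.819, 0.001]
ft_force: [-0.1, -0.3, -0.0]
width: 44.1
```

```bash
cat > plan.py <<'E'
import sys
from h import *
from scipy.spatial.transform import Rotation as Ro
np.set_printoptions(precision=4,suppress=True)
def plan(x,y,z,yaw):
    o=ctrl.get_obs(); R=Ro.from_rotvec(o['orientation']); p=np.array(o['ee_pos'])
    c,s=np.cos(np.radians(yaw)),np.sin(np.radians(yaw))
    Rt=Ro.from_matrix(np.array([[c,s,0],[s,-c,0],[0,0,-1]]))
    sh=R.inv().apply(np.array([x,y,z])-p)/150; tu=(R.inv()*Rt).as_rotvec()/np.radians(60)
    m=R.as_matrix(); print('pose',p,'yaw',np.degrees(np.arctan2(m[1,0],m[0,0])),'zax',m[:,2],'t',o['t'],'F',o['ft_force'],'M',o['moment'],'w',o['width'])
    print('shift',sh,'turn',tu,'q',o['qpos'])
if __name__=='__main__': plan(*map(float,sys.argv[1:]))
E
python3 plan.py 439 -83 150 107.3
```

```text
pose [378.4454  85.5507 296.419 ] yaw 70.75582820802313 zax [ 0.0007  0.0001 -1.    ] t 3.275 F [-0.0504 -0.2678 -0.0433] M [ 0.0177  0.0288 -0.0364] w 44.12359950395007
shift [-0.9282  0.7509  0.9763] turn [ 0.0007 -0.0001 -0.6091] q [ 0.1917 -0.0762  1.9906 -0.      1.2265 -1.0432]
```

>>> move_arm([
  [[-0.2, 0.16, 0.1], [0, 0, -0.12]],
  [[-0.4, 0.32, 0.3], [0, 0, -0.25]],
  [[-0.6, 0.5, 0.5], [0, 0, -0.38]],
  [[-0.8, 0.65, 0.75], [0, 0, -0.5]],
  [[-0.93, 0.75, 0.98], [0, 0, -0.61]],
])

```text
t: 3.9
ee_pos: [438.9, -83.7, 148.3]
orientation: [1.857, 2.533, 0.0]
ft_force: [1.2, 1.4, -0.3]
width: 43.9
```

```bash
python3 - <<'E'
from h import *
im=snap('side','s1')['pixels'][:,:,::-1]; cv2.imwrite('pics/s1z.png',cv2.resize(im[180:300,170:270],None,fx=5,fy=5,interpolation=cv2.INTER_CUBIC))
E
python3 plan.py 439 -83 74 107.3
```

```text
pose [437.4257 -84.6831 144.7282] yaw 107.77725918092447 zax [-0.0039  0.     -1.    ] t 3.95 F [-2.0295  0.5307 -3.0731] M [ 0.0058  0.042  -0.0118] w 44.01234563657486
shift [0.0069 0.0152 0.4715] turn [-0.0036 -0.0012  0.008 ] q [-0.2173  0.2315  2.0485 -0.0011  0.8654 -2.0977]
```

View pics/s1z.png

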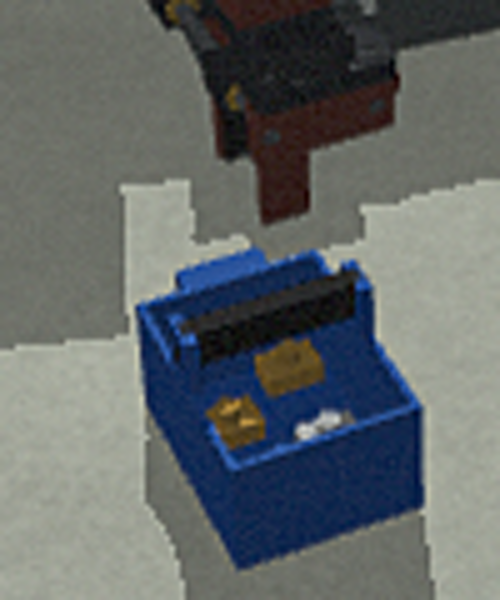

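The picture shows the fingers straight above the bar's middle (zoom about 285,215 over 275,315). Going down next.

>>> move_arm([
  [[0, 0, 0.05], [0, 0, 0]],
  [[0, 0, 0.2], [0, 0, 0]],
  [[0, 0, 0.35], [0, 0, 0]],
  [[0, 0, 0.45], [0, 0, 0]],
  [[0, 0, 0.49], [0, 0, 0]],
])

```text
t: 4.58
ee_pos: [438.5, -81.5, 75.6]
orientation: [1.861, 2.531, 0.0]
ft_force: [1.0, -0.3, 0.6]
width: 43.6
```

>>> move_arm([
  [[0, 0, 0], [0, 0, 0]],
  [[0, 0, 0], [0, 0, 0]],
  [[0, 0, 0], [0, 0, 0]],
  [[0, 0, 0], [0, 0, 0]],
  [[0, 0, 0], [0, 0, 0]],
])

```text
t: 5.2
ee_pos: [438.5, -82.1, 75.8]
orientation: [1.861, 2.531, 0.0]
ft_force: [-0.4, 0.2, 0.0]
width: 43.8
```

```bash
python3 - <<'E'
from h import *
im=snap('side','s2')['pixels'][:,:,::-1]; cv2.imwrite('pics/s2z.png',cv2.resize(im[180:300,170:270],None,fx=5,fy=5,interpolation=cv2.INTER_CUBIC))
im=snap('top','t2')['pixels'][:,:,::-1]; cv2.imwrite('pics/t2z.png',cv2.resize(im[225:305,262:346],None,fx=6,fy=6,interpolation=cv2.INTER_CUBIC))
E
python3 plan.py 439 -83 74 107.3
```

```text
pose [438.4385 -82.1072  75.7207] yaw 107.35531420891299 zax [ 0.0001 -0.     -1.    ] t 5.3 F [ 0.6572  0.8289 -0.0369] M [0.0008 0.0107 0.0115] w 43.86851374818527
shift [-0.0068  0.0018  0.0115] turn [0.0001 0.     0.0009] q [-0.2118  0.3569  2.0941  0.      0.6906 -2.0855]
```

View pics/s2z.png

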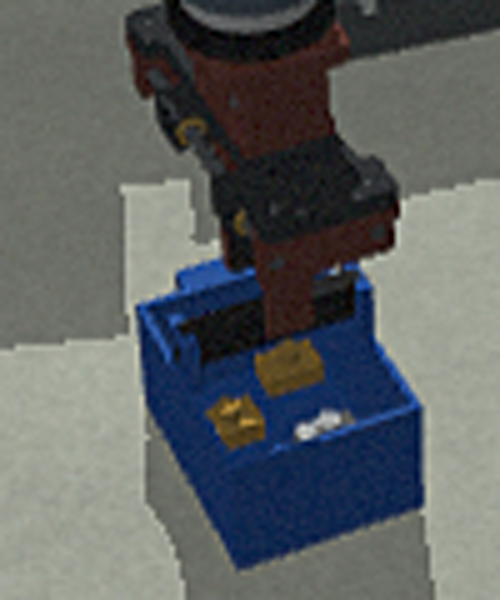

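View pics/t2z.png

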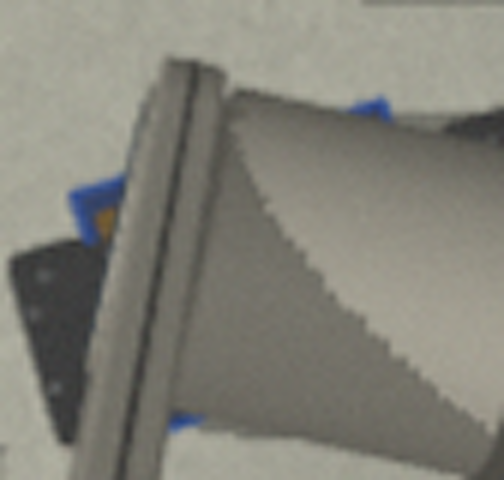

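Fingers straddle the bar at its middle. Closing.

>>> move_arm([
  [[0, 0, 0], [0, 0, 0]],
  [[0, 0, 0], [0, 0, 0]],
  [[0, 0, 0], [0, 0, 0]],
  [[0, 0, 0], [0, 0, 0]],
  [[0, 0, 0], [0, 0, 0]],
], gripper=0)

```text
t: 5.92
ee_pos: [438.4, -82.1, 75.7]
orientation: [-1.861, -2.531, 0.0]
ft_force: [0.6, 0.4, 0.2]
width: 0.7
```

>>> move_arm([
  [[0, 0, 0], [0, 0, 0]],
  [[0, 0, -0.02], [0, 0, 0]],
  [[0, 0, -0.05], [0, 0, 0]],
  [[0, 0, -0.1], [0, 0, 0]],
  [[0, 0, -0.15], [0, 0, 0]],
])

```text
t: 6.55
ee_pos: [438.6, -82.1, 98.9]
orientation: [1.861, 2.531, 0.0]
ft_force: [-0.6, 0.7, -0.4]
width: 0.2
```

```bash
python3 - <<'E'
from h import *
im=snap('side','s3')['pixels'][:,:,::-1]; cv2.imwrite('pics/s3z.png',cv2.resize(im[180:300,170:270],None,fx=5,fy=5,interpolation=cv2.INTER_CUBIC))
E
python3 plan.py 560 85 320 101.3
```

```text
pose [439.1501 -82.2352  99.6156] yaw 107.36189416942543 zax [ 0.0017 -0.0004 -1.    ] t 6.6 F [ 0.2867 -0.1672  0.508 ] M [ 0.0338 -0.0735 -0.0294] w 0.31823667945580636
shift [ 0.8224  1.1039 -1.4683] turn [0.0015 0.0008 0.101 ] q [-0.2117  0.3111  2.0809 -0.      0.7479 -2.0855]
```

View pics/s3z.png

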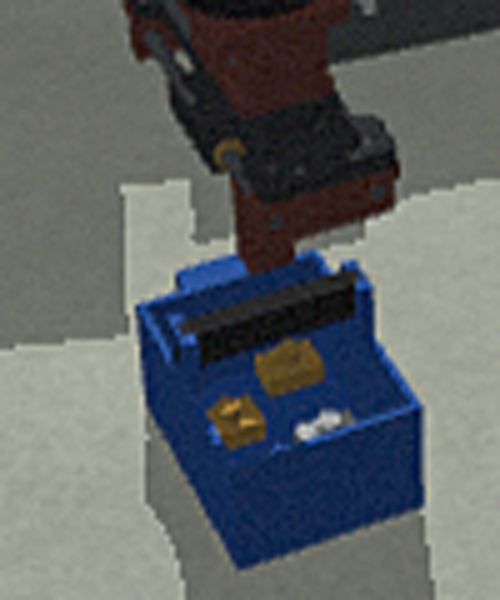

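The gripper closed to 0 mm and the bin stayed put, so the grasp missed. I'll check where the TCP projects relative to the bar.

Run:
```python
from fit import *
print(proj(S,[ctrl.get_obs()['ee_pos']]))
B=[439.86,-86.08,1.8745]
for X in [(-4,-42,103),(-4,42,103),(10,-42,103),(10,42,103),(-4,-42,81),(-4,42,81)]:
    print(X,W(B,[X])[0],proj(S,W(B,[X]))[0],(proj(S,W(B,[X]))[0]-[170,180])*5)
print((proj(S,[ctrl.get_obs()['ee_pos']])-[170,180])*5)
for c in('side','top'):
  for n in('bin','bar','lip'): print(n,[(np.round(d['location'],1).tolist(),round(d['p'],2)) for d in ctrl.pinpoint(c,n)])
```

```text
[[223.53 240.4 ]]
(-4, -42, 103) [481.13 -77.34 103.  ] [240.38 236.13] [351.91 280.64]
(-4, 42, 103) [ 400.98 -102.46  103.  ] [208.52 246.3 ] [192.59 331.5 ]
(10, -42, 103) [476.95 -63.98 103.  ] [238.08 232.74] [340.41 263.69]
(10, 42, 103) [396.79 -89.1  103.  ] [206.41 242.76] [182.03 313.78]
(-4, -42, 81) [481.13 -77.34  81.  ] [240.6  242.71] [352.99 313.56]
(-4, 42, 81) [ 400.98 -102.46   81.  ] [209.08 252.93] [195.4  364.64]
[[267.63 302.01]]
bin [([437.8, -85.2, -0.3], 0.63)]
bar [([437.1, -81.6, 92.2], 0.6)]
lip [([417.3, -11.0, 50.3], 0.84)]
bin [([536.4, -389.1, 0.3], 0.69)]
bar []
lip []
```

Run:
```python
from h import *
im=snap('side','s4'); p=im['pixels'][:,:,::-1].copy(); z=cv2.resize(p[205:265,190:250],None,fx=10,fy=10,interpolation=cv2.INTER_CUBIC)
e=(proj(im,[ctrl.get_obs()['ee_pos']])[0]-[190,205]+.5)*10
cv2.circle(z,tuple(int(v) for v in e),5,(0,255,255),2)
cv2.imwrite('pics/s4z.png',z); print(e, ctrl.get_obs()['ee_pos'],ctrl.get_obs()['width'])
```

```text
[337.80323365 361.45562462] [438.24524832 -82.0452189   97.97549901] 0.42508399842629024
```

View pics/s4z.png

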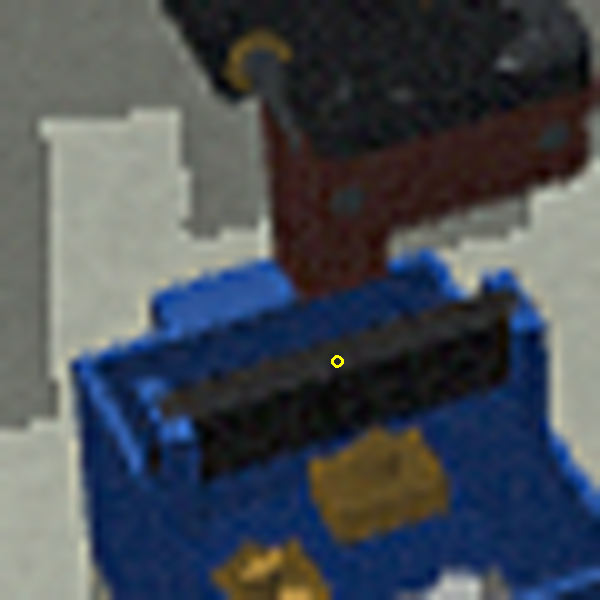

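Run:
```python
from fit import *
c,s=np.cos(np.radians(107.36)),np.sin(np.radians(107.36))
for d in(-22,-36,22): print(d,(proj(S,[[438.4+d*c,-82.1+d*s,75.7]])[0]-[170,180]+.5)*5)
for y,z in((-82,98),(-54,98),(-82,118)): print((proj(S,[[438.3,y,z]])[0]-[190,205]+.5)*10)
im=cv2.imread('pics/s2.png'); cv2.imwrite('pics/s2zz.png',cv2.resize(im[200:265,190:255],None,fx=9,fy=9,interpolation=cv2.INTER_CUBIC))
```

```text
-22 [288.54 366.66]
-36 [299.77 384.6 ]
22 [254.32 312.01]
[338.   361.24]
[327.74 286.33]
[334.32 300.31]
```

View pics/s2zz.png

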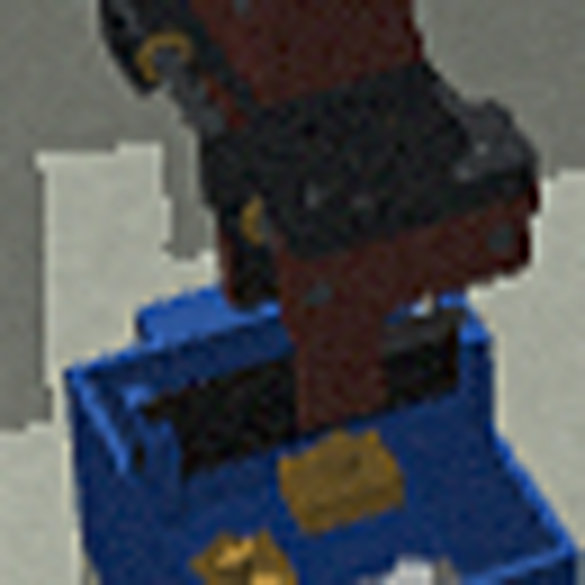

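Run:
```python
from fit import *
c,s=np.cos(np.radians(70.76)),np.sin(np.radians(70.76))
for im in(S,T):
  for d in(-51,0,51): print(d,proj(im,[[205.95+d*c,590.1+d*s,191.2]])[0],proj(im,[[205.95+d*c,590.1+d*s,211.2]])[0])
im=cv2.imread('pics/side0.png'); cv2.imwrite('pics/s0zz.png',cv2.resize(im[20:110,90:180],None,fx=6,fy=6,interpolation=cv2.INTER_CUBIC))
S2=ctrl.get_image('side'); print(np.abs(np.array(S2['t'])-S['t']).max())
# base
print(proj(S,[[0,0,0],[100,0,0],[0,-100,0],[0,0,150]]),proj(T,[[0,0,0],[50,0,0],[100,0,0],[100,100,0]]))
```

```text
-51 [125.9   96.03] [124.87  90.26]
0 [131.9   88.93] [130.94  83.23]
51 [137.63  82.14] [136.73  76.52]
-51 [ -0.69 387.5 ] [ -6.68 390.08]
0 [-22.55 377.92] [-28.95 380.26]
51 [-44.   368.37] [-50.77 370.46]
0.0
[[ 52.31 264.54]
 [ 92.38 260.45]
 [ 45.83 293.41]
 [ 36.85 220.05]] [[266.63 453.06]
 [266.93 431.65]
 [267.24 410.28]
 [225.54 409.8 ]]
```

View pics/s0zz.png

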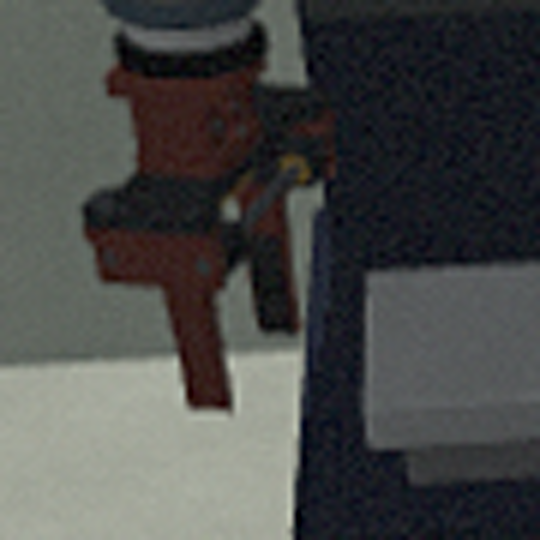

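In every picture the fingertips appear about 6–7 px higher than the reported TCP projects, which is about 25 mm in z. That also explains the closed fingers passing over the bar. I'll open and go about 25 mm lower. Even if that reading is wrong, the tips stay above the dies.

>>> move_arm([
  [[0, 0, 0], [0, 0, 0]],
  [[0, 0, 0], [0, 0, 0]],
  [[0, 0, 0.02], [0, 0, 0]],
  [[0, 0, 0.08], [0, 0, 0]],
  [[0, 0, 0.15], [0, 0, 0]],
], gripper=0.5)

```text
t: 7.92
ee_pos: [438.4, -82.1, 75.0]
orientation: [1.861, 2.531, 0.0]
ft_force: [-0.2, 0.9, 0.1]
width: 43.3
```

>>> move_arm([
  [[0, 0, 0.04], [0, 0, 0]],
  [[0, 0, 0.08], [0, 0, 0]],
  [[0, 0, 0.12], [0, 0, 0]],
  [[0, 0, 0.16], [0, 0, 0]],
  [[0, 0, 0.16], [0, 0, 0]],
])

```text
t: 8.55
ee_pos: [438.1, -82.0, 51.3]
orientation: [-1.86, -2.531, 0.001]
ft_force: [-0.6, 0.2, -0.0]
width: 43.7
```

```bash
python3 - <<'E'
from h import *
im=snap('side','s5'); p=im['pixels'][:,:,::-1].copy(); z=cv2.resize(p[200:265,190:255],None,fx=9,fy=9,interpolation=cv2.INTER_CUBIC)
cv2.imwrite('pics/s5z.png',z)
E
python3 plan.py 439 -83 52 107.3
```

```text
pose [438.3261 -82.0478  51.5322] yaw 107.35913815012955 zax [-0.0003  0.0001 -1.    ] t 8.6 F [0.8764 0.1082 0.2713] M [ 0.018  -0.0139 -0.0304] w 44.117885302203696
shift [-0.0074  0.0024 -0.0031] turn [-0.0003 -0.0001  0.001 ] q [-0.2117  0.4056  2.1045 -0.      0.6318 -2.0855]
```

View pics/s5z.png

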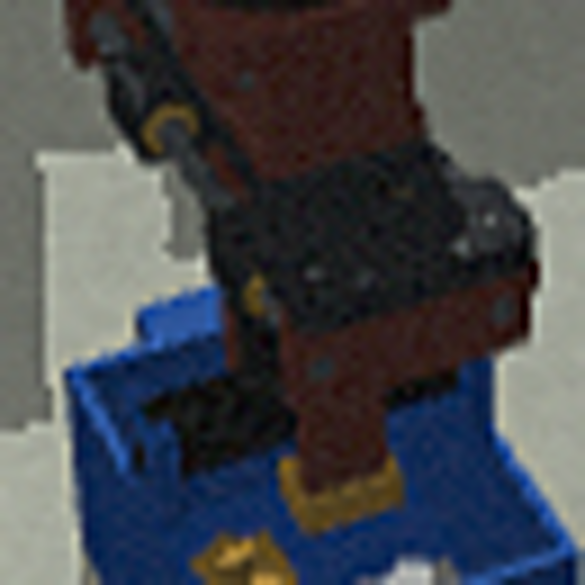

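The near finger now hangs about 7 mm below the bar's underside, with its tip at zoom (345,490). Closing.

>>> move_arm([
  [[0, 0, 0], [0, 0, 0]],
  [[0, 0, 0], [0, 0, 0]],
  [[0, 0, 0], [0, 0, 0]],
  [[0, 0, 0], [0, 0, 0]],
  [[0, 0, 0], [0, 0, 0]],
], gripper=0)

```text
t: 9.22
ee_pos: [438.5, -82.1, 51.8]
orientation: [1.861, 2.531, 0.0]
ft_force: [-0.2, -0.1, 2.5]
width: 13.5
```

```bash
python3 plan.py 439 -83 52 107.3;python3 - <<'E'
from h import *
im=snap('side','s6'); p=im['pixels'][:,:,::-1].copy(); z=cv2.resize(p[200:300,180:270],None,fx=6,fy=6,interpolation=cv2.INTER_CUBIC)
cv2.imwrite('pics/s6z.png',z)
E
```

```text
pose [438.5039 -82.0745  51.8117] yaw 107.35631998050383 zax [ 0.0002 -0.     -1.    ] t 9.225 F [-0.2238 -0.1294  2.5497] M [ 0.0432  0.0841 -0.0112] w 13.474398406086992
shift [-0.0069  0.0013 -0.0013] turn [0.0002 0.0001 0.0009] q [-0.2117  0.405   2.1044  0.      0.632  -2.0855]
```

View pics/s6z.png

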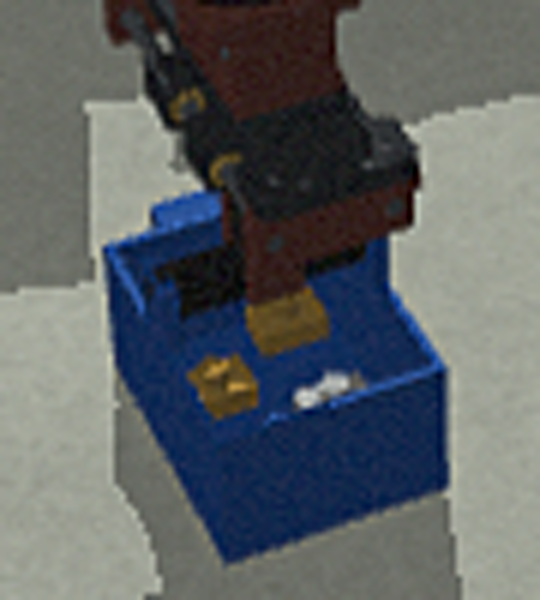

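Gripped at 13.5 mm, which fits the 14 mm bar. Lifting gently.

>>> move_arm([
  [[0, 0, -0.01], [0, 0, 0]],
  [[0, 0, -0.03], [0, 0, 0]],
  [[0, 0, -0.06], [0, 0, 0]],
  [[0, 0, -0.1], [0, 0, 0]],
  [[0, 0, -0.13], [0, 0, 0]],
])

```text
t: 9.9
ee_pos: [438.6, -82.1, 71.7]
orientation: [1.86, 2.531, 0.0]
ft_force: [0.4, -0.2, -3.9]
width: 13.9
```

>>> move_arm([
  [[0, 0, -0.08], [0, 0, 0]],
  [[0, 0, -0.25], [0, 0, 0]],
  [[0, 0, -0.45], [0, 0, 0]],
  [[0, 0, -0.65], [0, 0, 0]],
  [[0, 0, -0.8], [0, 0, 0]],
])

```text
t: 10.52
ee_pos: [438.5, -82.1, 193.1]
orientation: [1.86, 2.53, 0.001]
ft_force: [0.0, 0.2, -4.5]
width: 13.5
```

```bash
python3 plan.py 580 150 220 101.3;python3 - <<'E'
from h import *
im=snap('side','s7'); p=im['pixels'][:,:,::-1].copy(); z=cv2.resize(p[160:300,170:280],None,fx=4.2,fy=4.2,interpolation=cv2.INTER_CUBIC)
cv2.imwrite('pics/s7z.png',z)
E
```

```text
pose [438.5111 -82.0966 193.1165] yaw 107.362269376138 zax [ 0.0014 -0.0003 -1.    ] t 10.525 F [ 0.018   0.1576 -4.4526] M [ 0.044   0.03   -0.0061] w 13.54195283332957
shift [ 1.1952  1.3622 -0.1784] turn [0.0012 0.0006 0.101 ] q [-0.2117  0.1535  2.0086 -0.      0.9781 -2.0855]
```

View pics/s7z.png

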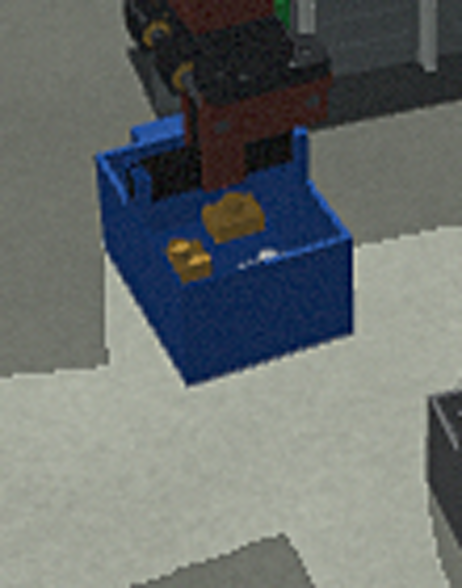

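The bin hangs level and weighs about 4.4 N. The TCP z is now about 52 mm above the bin's underside height. Going to a staging point in front of the panel.

>>> move_arm([
  [[0.08, 0.08, -0.01], [0, 0, 0]],
  [[0.23, 0.25, -0.02], [0, 0, 0]],
  [[0.4, 0.43, -0.02], [0, 0, 0]],
  [[0.56, 0.6, -0.02], [0, 0, 0]],
  [[0.71, 0.76, -0.02], [0, 0, 0]],
])

```text
t: 11.2
ee_pos: [515.3, 55.7, 192.8]
orientation: [-1.859, -2.53, 0.002]
ft_force: [-0.1, 0.0, -4.9]
width: 14.0
```

>>> move_arm([
  [[0.16, 0.17, 0], [0, 0, 0.03]],
  [[0.33, 0.35, 0], [0, 0, 0.06]],
  [[0.5, 0.54, 0], [0, 0, 0.1]],
  [[0.64, 0.7, 0], [0, 0, 0.1]],
  [[0.71, 0.76, 0], [0, 0, 0.1]],
])

```text
t: 11.82
ee_pos: [592.2, 191.4, 192.5]
orientation: [-1.988, -2.431, 0.002]
ft_force: [0.2, -0.5, -4.2]
width: 13.8
```

>>> move_arm([
  [[0, 0, 0], [0, 0, 0]],
  [[0, 0, 0], [0, 0, 0]],
  [[0, 0, 0], [0, 0, 0]],
  [[0, 0, 0], [0, 0, 0]],
  [[0, 0, 0], [0, 0, 0]],
])

```text
t: 12.45
ee_pos: [592.5, 188.9, 194.4]
orientation: [1.991, 2.43, 0.0]
ft_force: [-0.1, 0.4, -3.9]
width: 13.9
```

```bash
python3 plan.py 593.7 191 195 101.3;python3 - <<'E'
from h import *
im=snap('side','s8'); p=im['pixels'][:,:,::-1].copy(); z=cv2.resize(p[100:210,190:320],None,fx=6,fy=6,interpolation=cv2.INTER_CUBIC)
cv2.imwrite('pics/s8z.png',z[:600])
im=snap('top','t8'); p=im['pixels'][:,:,::-1].copy(); z=cv2.resize(p[125:290,100:250],None,fx=3.6,fy=3.6,interpolation=cv2.INTER_CUBIC)
cv2.imwrite('pics/t8z.png',z)
E
```

```text
pose [592.4639 188.8858 194.3569] yaw 101.32843330025493 zax [ 0.0002  0.0001 -1.    ] t 12.45 F [-0.0818  0.3819 -3.8808] M [0.0695 0.0006 0.0095] w 13.8901498007833
shift [ 0.0122  0.0108 -0.0043] turn [ 0.0002 -0.      0.0005] q [ 0.2895  0.415   1.6347  0.      1.0917 -1.479 ]
```

View pics/s8z.png

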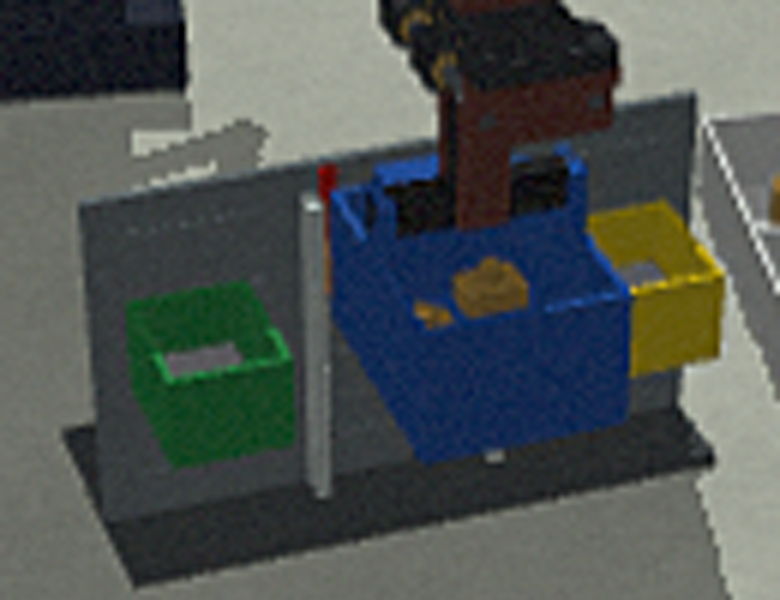

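View pics/t8z.png

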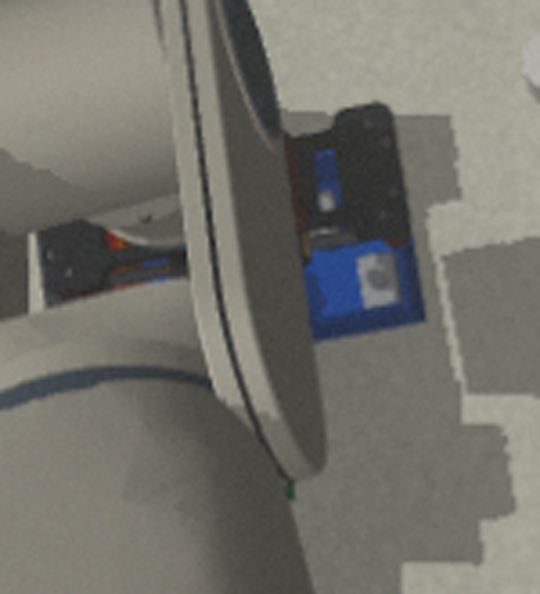

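```bash
cat > chk.py <<'E'
from fit import *
P=np.array([571.43,302.77,np.radians(101.3)]); Ps=np.array([571.9,300,np.radians(101.3)])
def topanel(p,P=P):
    c,s=np.cos(P[2]),np.sin(P[2]); d=np.array(p[:2])-P[:2]; return np.array([c*d[0]+s*d[1],-s*d[0]+c*d[1]])
E
python3 - <<'E'
from chk import *
X=np.array([(65,50,70),(-65,-50,70),(-65,50,0),(-65,-50,0),(-65,50,70)],float)
u=z2([(330,190),(632,293),(430,462),(628,420),(412,335)],6,(190,100))
def f(p): Y=W(p[:3],X); Y[:,2]+=p[3]; return (proj(S,Y)-u).ravel()
r=least_squares(f,[592,192,1.768,142],loss='soft_l1'); print(r.x,np.degrees(r.x[2])); print(f(r.x).reshape(-1,2))
g=lambda p:f(np.r_[p,142.5]); r2=least_squares(g,[592,192,1.768],loss='soft_l1'); print(r2.x,np.degrees(r2.x[2])); print(g(r2.x).reshape(-1,2))
for n,q in (('fit',r.x),('fitz',r2.x)): print(n,'origin in panel',topanel(q,P),topanel(q,Ps))
# from ee
e=ctrl.get_obs()['ee_pos']; a=np.radians(101.33); o=np.array(e[:2])-3*np.array([np.cos(a),np.sin(a)])
print('ee',topanel(o,P),topanel(o,Ps))
for n in ('bin','bar','lip','slot','post','panel'): print(n,[(np.round(d['location'],1).tolist(),round(d['p'],2),topanel(d['location']).tolist()) for d in ctrl.pinpoint('side',n)])
E
```

```text
[595.14 191.03   1.77 137.1 ] 101.23216056127886
[[ 0.03  0.04]
 [ 0.09 -0.09]
 [-1.18  0.17]
 [-0.26  0.16]
 [ 1.78 -0.27]]
[593.73 182.97   1.76] 101.0692849660288
[[-0.11 -0.18]
 [ 0.2  -0.12]
 [-1.35  0.29]
 [-0.16  0.28]
 [ 1.61 -0.31]]
fit origin in panel [-114.22   -1.35] [-111.41   -1.43]
fitz origin in panel [-121.85    1.61] [-119.04    1.53]
ee [-118.5     1.59] [-115.69    1.51]
bin [([592.8, 186.5, 140.3], 0.75, [-118.20343545167728, 1.8269229379363914])]
bar [([593.0, 188.5, 234.2], 0.77, [-116.28139536343257, 1.2389077177419878])]
lip [([583.5, 264.1, 190.0], 0.84, [-40.28543880700468, -4.258781530799521])]
slot [([577.6, 303.4, 150.2], 0.9, [-0.591200475091986, -6.173838514105459])]
post [([532.3, 280.8, 180.5], 0.77, [-13.876731424059347, 42.676388377937066])]
panel [([534.0, -383.7, -1.9], 0.64, [-665.8282804734961, 171.21555630756072]), ([572.0, 306.3, 0.2], 0.62, [3.349880442451328, -1.2506402445477112])]
```

The lateral offset is about +1.5 to +3 mm in panel y. I'll shift 2 mm to correct it and approach the posts, then feel for contact.

>>> move_arm([
  [[0.02, 0.01, 0], [0, 0, 0]],
  [[0.06, 0.015, 0], [0, 0, 0]],
  [[0.11, 0.015, 0], [0, 0, 0]],
  [[0.15, 0.015, 0], [0, 0, 0]],
  [[0.17, 0.015, 0], [0, 0, 0]],
])

```text
t: 13.58
ee_pos: [589.5, 215.3, 194.2]
orientation: [-1.99, -2.431, 0.0]
ft_force: [-0.3, 0.3, -4.5]
width: 13.7
```

>>> move_arm([
  [[0, 0, 0], [0, 0, 0]],
  [[0.005, 0, 0], [0, 0, 0]],
  [[0.01, 0, 0], [0, 0, 0]],
  [[0.015, 0, 0], [0, 0, 0]],
  [[0.02, 0, 0], [0, 0, 0]],
])

```text
t: 14.2
ee_pos: [589.1, 217.6, 194.2]
orientation: [1.991, 2.43, -0.0]
ft_force: [0.3, -0.7, -5.0]
width: 13.7
```

Run:
```python
from chk import *
o=ctrl.get_obs(); a=np.radians(101.33); q=np.array(o['ee_pos'][:2])-3*np.array([np.cos(a),np.sin(a)]); print(o['ee_pos'],topanel(q),o['ft_force'],o['moment'],o['t'])
im=snap('side','s9'); p=im['pixels'][:,:,::-1].copy(); z=cv2.resize(p[100:200,190:320],None,fx=6,fy=6,interpolation=cv2.INTER_CUBIC)
cv2.imwrite('pics/s9z.png',z)
```

```text
[589.06 217.69 194.18] [-89.89  -0.62] [-0.15  0.33 -4.34] [0.07 0.07 0.  ] 14.3
```

View pics/s9z.png

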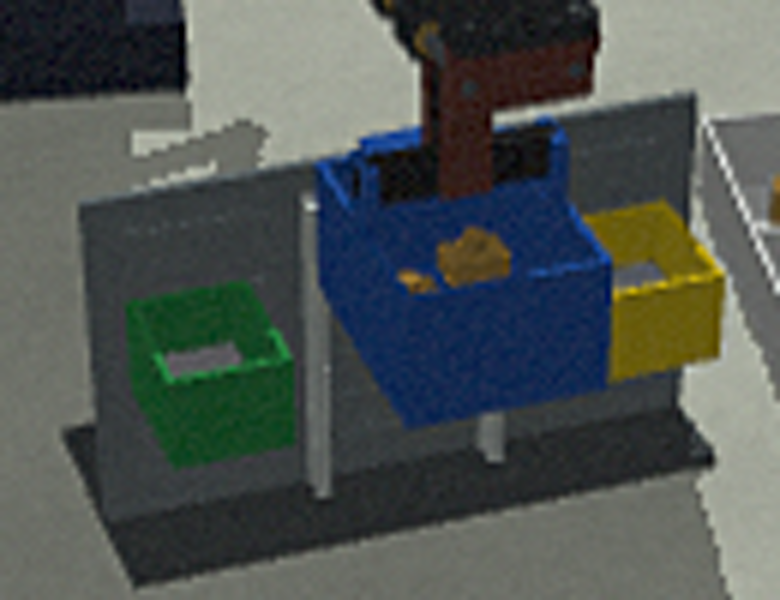

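>>> move_arm([
  [[0.004, 0, 0], [0, 0, 0]],
  [[0.008, 0, 0], [0, 0, 0]],
  [[0.012, 0, 0], [0, 0, 0]],
  [[0.016, 0, 0], [0, 0, 0]],
  [[0.02, 0, 0], [0, 0, 0]],
])

```text
t: 14.98
ee_pos: [588.5, 220.6, 194.2]
orientation: [-1.991, -2.43, 0.0]
ft_force: [1.2, -0.7, -4.1]
width: 14.1
```

>>> move_arm([
  [[0.003, 0, 0], [0, 0, 0]],
  [[0.006, 0, 0], [0, 0, 0]],
  [[0.009, 0, 0], [0, 0, 0]],
  [[0.012, 0, 0], [0, 0, 0]],
  [[0.012, 0, 0], [0, 0, 0]],
])

```text
t: 15.6
ee_pos: [588.1, 222.4, 194.1]
orientation: [-1.991, -2.43, 0.0]
ft_force: [-0.8, 0.8, -4.7]
width: 13.8
```

>>> move_arm([
  [[0.003, 0, 0], [0, 0, 0]],
  [[0.006, 0, 0], [0, 0, 0]],
  [[0.009, 0, 0], [0, 0, 0]],
  [[0.012, 0, 0], [0, 0, 0]],
  [[0.012, 0, 0], [0, 0, 0]],
])

```text
t: 16.23
ee_pos: [587.8, 224.2, 194.2]
orientation: [-1.991, -2.43, 0.0]
ft_force: [0.4, 1.4, -4.5]
width: 13.4
```

>>> move_arm([
  [[0.002, 0, 0], [0, 0, 0]],
  [[0.004, 0, 0], [0, 0, 0]],
  [[0.006, 0, 0], [0, 0, 0]],
  [[0.008, 0, 0], [0, 0, 0]],
  [[0.008, 0, 0], [0, 0, 0]],
])

```text
t: 16.85
ee_pos: [587.5, 225.3, 194.2]
orientation: [-1.991, -2.43, -0.0]
ft_force: [-0.2, 0.7, -4.0]
width: 13.9
```

>>> move_arm([
  [[0.002, 0, 0], [0, 0, 0]],
  [[0.004, 0, 0], [0, 0, 0]],
  [[0.006, 0, 0], [0, 0, 0]],
  [[0.008, 0, 0], [0, 0, 0]],
  [[0.008, 0, 0], [0, 0, 0]],
])

```text
t: 17.48
ee_pos: [587.3, 226.5, 194.2]
orientation: [-1.991, -2.43, 0.0]
ft_force: [0.3, 0.1, -5.3]
width: 13.5
```

```bash
cat > st.py <<'E'
from chk import *
import sys
o=ctrl.get_obs(); c,s=np.cos(P[2]),np.sin(P[2]); f=np.array(o['ft_force']); R=cv2.Rodrigues(np.array(o['orientation']))[0]
yaw=np.degrees(np.arctan2(R[1,0],R[0,0])); q=np.array(o['ee_pos'][:2])-3*np.array([c,s])
print('ee',o['ee_pos'],'panel',topanel(q),'Fpanel',f[0]*c+f[1]*s,-f[0]*s+f[1]*c,f[2],'M',o['moment'],'yaw',yaw,'t',o['t'],'w',o['width'])
if len(sys.argv)>1:
    n=sys.argv[1]; im=snap('side',n); p=im['pixels'][:,:,::-1].copy(); cv2.imwrite(f'pics/{n}z.png',cv2.resize(p[100:200,190:320],None,fx=6,fy=6,interpolation=cv2.INTER_CUBIC))
E
python3 st.py s10
```

```text
ee [587.32 226.47 194.21] panel [-80.93  -0.64] Fpanel 0.2406726915925218 -0.268580210889224 -4.623070033981415 M [ 0.05 -0.04 -0.02] yaw 101.36020455957248 t 17.575 w 13.885886840931558
```

View pics/s10z.png

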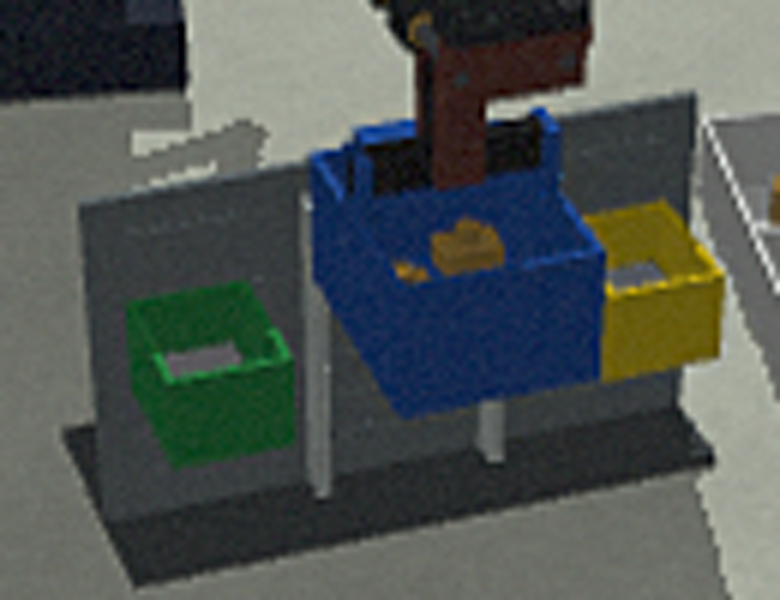

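Run:
```python
from chk import *
X=np.array([(65,50,70),(-65,-50,70),(-65,50,0),(-65,-50,0),(65,50,0)],float)
u=z2([(315,155),(604,252),(405,416),(600,378),(315,282)],6,(190,100))
e=ctrl.get_obs()['ee_pos']
for z in (142.4,140):
    def f(p): Y=W(p[:3],X); Y[:,2]+=z; return (proj(S,Y)-u).ravel()
    r=least_squares(f,[590,222,1.768]); print(z,r.x,np.degrees(r.x[2]),topanel(r.x),topanel(r.x,Ps)); print(f(r.x).reshape(-1,2).tolist())
im=cv2.imread('pics/s10.png').copy(); z=cv2.resize(im[100:200,190:320],None,fx=6,fy=6,interpolation=cv2.INTER_CUBIC)
def dr(L,col):
    q=(proj(S,L)-[190,100]+.5)*6
    for a in q: cv2.circle(z,tuple(int(v) for v in a),3,col,-1)
dr(W(Ps,[(-17,43,180),(-17,51,180),(-17,43,12),(-17,51,12),(-17,-43,12),(-17,-51,12),(0,160,195),(0,-160,195)]),(0,255,255))
Y=W([587.9,223.5,np.radians(101.35)],X);Y[:,2]+=142.4; dr(Y,(0,0,255))
cv2.imwrite('pics/s10o.png',z)
```

```text
142.4 [589.38 218.4    1.76] 101.09511944097534 [-86.25  -1.07] [-83.44  -1.15]
[[-0.6511643551858413, -0.5128602345427709], [0.7611725871398676, -0.07042200727187264], [-0.5875901463039099, 0.7307670620577937], [0.5439578876957398, 0.3087440278312954], [-0.09009346947274821, -0.754862537865364]]
140 [589.94 222.1    1.77] 101.16814428271681 [-82.73  -2.35] [-79.92  -2.43]
[[-0.610215029809666, -0.4215710485007236], [0.6937671817038904, -0.05869830905535878], [-0.5333811626421721, 0.6809695006491836], [0.48120117322929445, 0.2558350271987422], [-0.05187160450105921, -0.724522574722755]]
```

View pics/s10o.png

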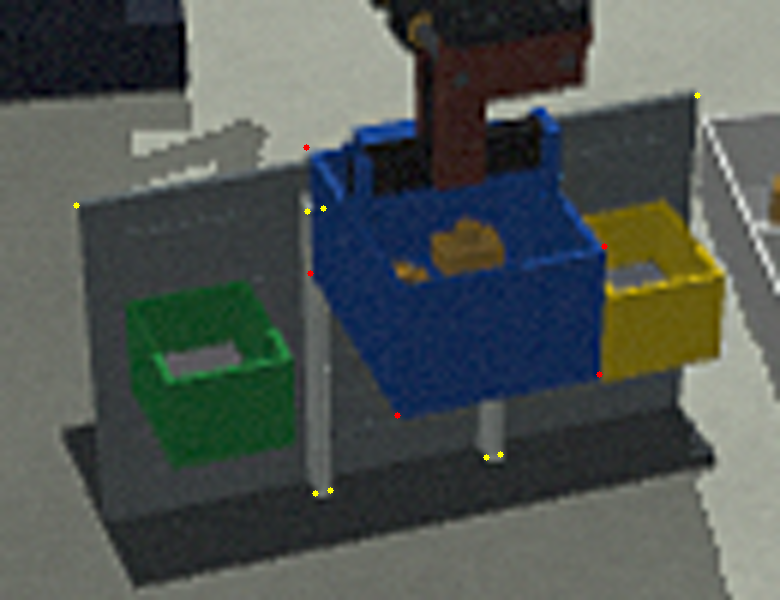

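The bin looks about 1.5–2 mm too far toward −y, so I'll correct that while continuing to feel for the posts.

>>> move_arm([
  [[0.002, -0.003, 0], [0, 0, 0]],
  [[0.004, -0.006, 0], [0, 0, 0]],
  [[0.006, -0.01, 0], [0, 0, 0]],
  [[0.008, -0.01, 0], [0, 0, 0]],
  [[0.008, -0.01, 0], [0, 0, 0]],
])

```text
t: 18.35
ee_pos: [585.6, 227.1, 194.2]
orientation: [1.99, 2.43, -0.0]
ft_force: [0.2, -1.8, -3.9]
width: 13.9
```

>>> move_arm([
  [[0.002, 0, 0], [0, 0, 0]],
  [[0.004, 0, 0], [0, 0, 0]],
  [[0.006, 0, 0], [0, 0, 0]],
  [[0.008, 0, 0], [0, 0, 0]],
  [[0.008, 0, 0], [0, 0, 0]],
])

```text
t: 18.98
ee_pos: [585.6, 227.3, 194.4]
orientation: [1.99, 2.429, -0.002]
ft_force: [0.6, -6.8, -0.5]
width: 13.5
```

>>> move_arm([
  [[0.002, 0, 0], [0, 0, 0]],
  [[0.004, 0, 0], [0, 0, 0]],
  [[0.006, 0, 0], [0, 0, 0]],
  [[0.008, 0, 0], [0, 0, 0]],
  [[0.008, 0, 0], [0, 0, 0]],
])

```text
t: 19.6
ee_pos: [585.6, 227.5, 194.6]
orientation: [1.989, 2.428, -0.004]
ft_force: [0.5, -11.3, 0.5]
width: 13.9
```

```bash
python3 st.py
```

```text
ee [585.61 227.46 194.63] panel [-79.63   0.85] Fpanel -11.181268582089519 1.738672877739774 1.135964489405243 M [-2.23 -0.19 -0.02] yaw 101.36532444772392 t 19.7 w 13.693376275565875
```

Both posts touched evenly (no yaw moment, about 11 N). Backing off to roughly a 1 mm gap.

>>> move_arm([
  [[-0.01, 0, 0], [0, 0, 0]],
  [[-0.02, 0, 0], [0, 0, 0]],
  [[-0.024, 0, 0], [0, 0, 0]],
  [[-0.024, 0, 0], [0, 0, 0]],
  [[-0.024, 0, 0], [0, 0, 0]],
])

```text
t: 20.32
ee_pos: [585.8, 226.5, 194.1]
orientation: [-1.99, -2.43, -0.0]
ft_force: [0.7, -0.1, -4.5]
width: 14.0
```

```bash
python3 st.py s11
```

```text
ee [585.78 226.38 194.17] panel [-80.72   0.89] Fpanel 0.21084771140638092 0.27203090553465026 -3.392634849718256 M [0.03 0.02 0.01] yaw 101.36904704639461 t 20.425 w 13.691282653141744
```

View pics/s11z.png

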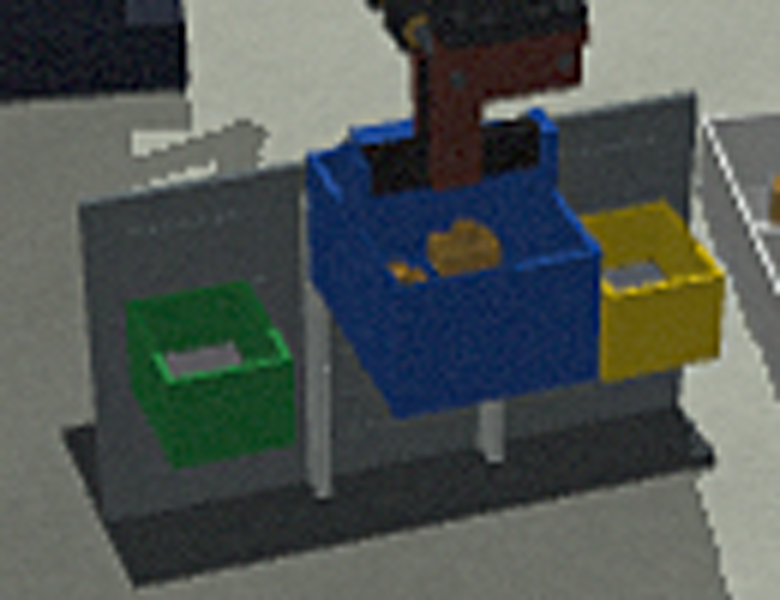

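The side view shows the bin's left back edge at (310,155), in line with the post's front outer edge, so it's centred to within about 1 mm. Lowering to just above the estimated rail.

>>> move_arm([
  [[0, 0, 0.03], [0, 0, 0]],
  [[0, 0, 0.08], [0, 0, 0]],
  [[0, 0, 0.13], [0, 0, 0]],
  [[0, 0, 0.17], [0, 0, 0]],
  [[0, 0, 0.19], [0, 0, 0]],
])

```text
t: 21.1
ee_pos: [585.6, 226.1, 165.0]
orientation: [-1.99, -2.43, 0.001]
ft_force: [-0.3, -0.0, -4.3]
width: 13.5
```

>>> move_arm([
  [[0, 0, 0.006], [0, 0, 0]],
  [[0, 0, 0.012], [0, 0, 0]],
  [[0, 0, 0.018], [0, 0, 0]],
  [[0, 0, 0.024], [0, 0, 0]],
  [[0, 0, 0.03], [0, 0, 0]],
])

```text
t: 21.72
ee_pos: [585.8, 226.2, 161.2]
orientation: [1.991, 2.43, 0.0]
ft_force: [0.5, -0.2, -4.4]
width: 13.5
```

```bash
python3 st.py
```

```text
ee [585.73 226.15 161.08] panel [-80.94   0.99] Fpanel -0.2467133174534643 0.4781393361445755 -4.541988581216746 M [ 0.04  0.02 -0.01] yaw 101.35996839288084 t 21.825 w 14.202854726813534
```

>>> move_arm([
  [[0, 0, 0.004], [0, 0, 0]],
  [[0, 0, 0.008], [0, 0, 0]],
  [[0, 0, 0.012], [0, 0, 0]],
  [[0, 0, 0.016], [0, 0, 0]],
  [[0, 0, 0.02], [0, 0, 0]],
])

```text
t: 22.45
ee_pos: [585.8, 226.2, 158.2]
orientation: [1.991, 2.43, 0.0]
ft_force: [0.0, 1.0, -3.9]
width: 13.6
```

>>> move_arm([
  [[0, 0, 0.004], [0, 0, 0]],
  [[0, 0, 0.008], [0, 0, 0]],
  [[0, 0, 0.012], [0, 0, 0]],
  [[0, 0, 0.016], [0, 0, 0]],
  [[0, 0, 0.02], [0, 0, 0]],
])

```text
t: 23.08
ee_pos: [585.8, 226.2, 155.1]
orientation: [-1.991, -2.43, 0.0]
ft_force: [0.1, 0.2, -5.2]
width: 13.9
```

>>> move_arm([
  [[0, 0, 0.003], [0, 0, 0]],
  [[0, 0, 0.006], [0, 0, 0]],
  [[0, 0, 0.009], [0, 0, 0]],
  [[0, 0, 0.012], [0, 0, 0]],
  [[0, 0, 0.015], [0, 0, 0]],
])

```text
t: 23.7
ee_pos: [585.8, 226.2, 152.9]
orientation: [-1.991, -2.43, -0.0]
ft_force: [0.9, -0.4, -4.2]
width: 13.6
```

```bash
python3 st.py
```

```text
ee [585.8  226.18 152.89] panel [-80.92   0.92] Fpanel 0.5506486059018496 0.2661420662986153 -5.243324890161028 M [ 0.05 -0.01  0.03] yaw 101.36148014125455 t 23.8 w 14.161880480834348
```

>>> move_arm([
  [[0, 0, 0.003], [0, 0, 0]],
  [[0, 0, 0.006], [0, 0, 0]],
  [[0, 0, 0.009], [0, 0, 0]],
  [[0, 0, 0.012], [0, 0, 0]],
  [[0, 0, 0.015], [0, 0, 0]],
])

```text
t: 24.42
ee_pos: [585.8, 226.2, 150.7]
orientation: [-1.991, -2.43, -0.0]
ft_force: [0.5, 0.3, -4.6]
width: 13.7
```

>>> move_arm([
  [[0, 0, 0.003], [0, 0, 0]],
  [[0, 0, 0.006], [0, 0, 0]],
  [[0, 0, 0.009], [0, 0, 0]],
  [[0, 0, 0.012], [0, 0, 0]],
  [[0, 0, 0.015], [0, 0, 0]],
])

```text
t: 25.05
ee_pos: [586.1, 226.0, 149.1]
orientation: [1.99, 2.43, 0.001]
ft_force: [-2.4, -3.0, 2.8]
width: 13.5
```

```bash
python3 st.py s12
```

```text
ee [586.08 226.05 148.95] panel [-81.11   0.66] Fpanel -2.590136462228934 1.5212045226951714 3.008584170390831 M [-0.16  0.34  0.12] yaw 101.35924392222512 t 25.15 w 13.808431962002452
```

View pics/s12z.png

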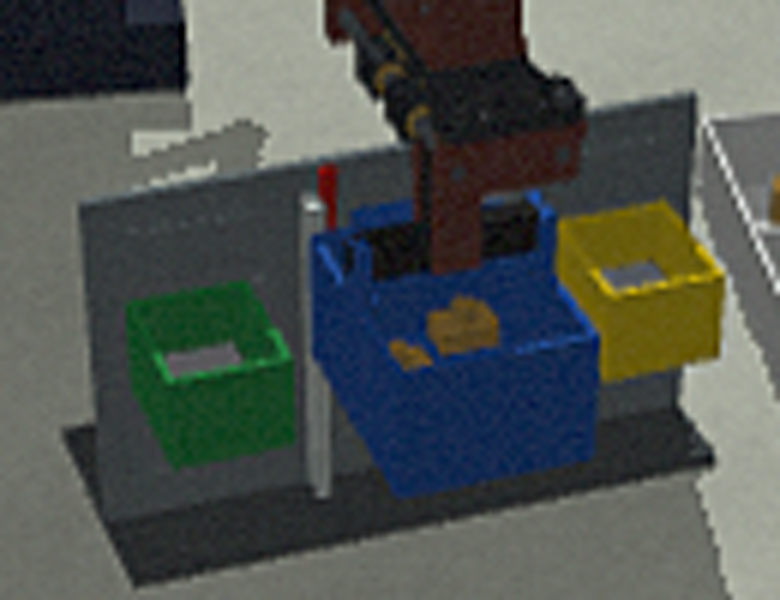

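Contact at TCP z≈149.5, so the tongue foot is at about 147.5. That agrees with the flag bar 8 mm below a rail top of about 155. The red tab is still up (328,168). Pressing on slowly.

>>> move_arm([
  [[0, 0, 0.004], [0, 0, 0]],
  [[0, 0, 0.008], [0, 0, 0]],
  [[0, 0, 0.012], [0, 0, 0]],
  [[0, 0, 0.016], [0, 0, 0]],
  [[0, 0, 0.02], [0, 0, 0]],
])

```text
t: 25.82
ee_pos: [585.9, 226.1, 145.4]
orientation: [1.991, 2.43, 0.0]
ft_force: [0.5, -4.9, 3.1]
width: 13.5
```

```bash
python3 st.py s13
```

```text
ee [585.94 226.1  145.36] panel [-81.03   0.8 ] Fpanel -4.104983796839677 0.9037757552727838 3.3643952710068197 M [-0.42  0.06  0.06] yaw 101.3581942684665 t 25.925 w 14.02582279646279
```

View pics/s13z.png

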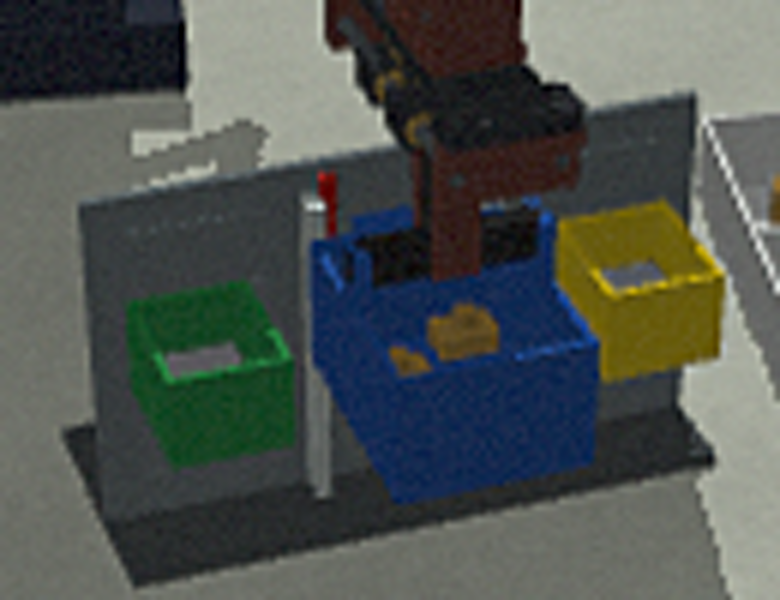

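The tab is moving down (top from 168 to 174) at about 7.5 N, as expected. Continuing.

>>> move_arm([
  [[0, 0, 0.004], [0, 0, 0]],
  [[0, 0, 0.008], [0, 0, 0]],
  [[0, 0, 0.012], [0, 0, 0]],
  [[0, 0, 0.016], [0, 0, 0]],
  [[0, 0, 0.02], [0, 0, 0]],
])

```text
t: 26.6
ee_pos: [585.9, 226.1, 142.4]
orientation: [1.991, 2.43, 0.0]
ft_force: [-0.4, -5.7, 3.3]
width: 13.9
```

>>> move_arm([
  [[0, 0, 0.003], [0, 0, 0]],
  [[0, 0, 0.006], [0, 0, 0]],
  [[0, 0, 0.009], [0, 0, 0]],
  [[0, 0, 0.012], [0, 0, 0]],
  [[0, 0, 0.012], [0, 0, 0]],
])

```text
t: 27.22
ee_pos: [586.0, 226.1, 141.0]
orientation: [1.99, 2.43, 0.0]
ft_force: [-0.8, -6.1, 6.2]
width: 13.7
```

```bash
python3 st.py s14
```

```text
ee [586.02 226.1  141.05] panel [-81.04   0.72] Fpanel -5.41501790735298 2.1738168408987075 5.746800736899543 M [-0.41  0.24  0.05] yaw 101.35921078763066 t 27.325 w 14.023684379303823
```

View pics/s14z.png

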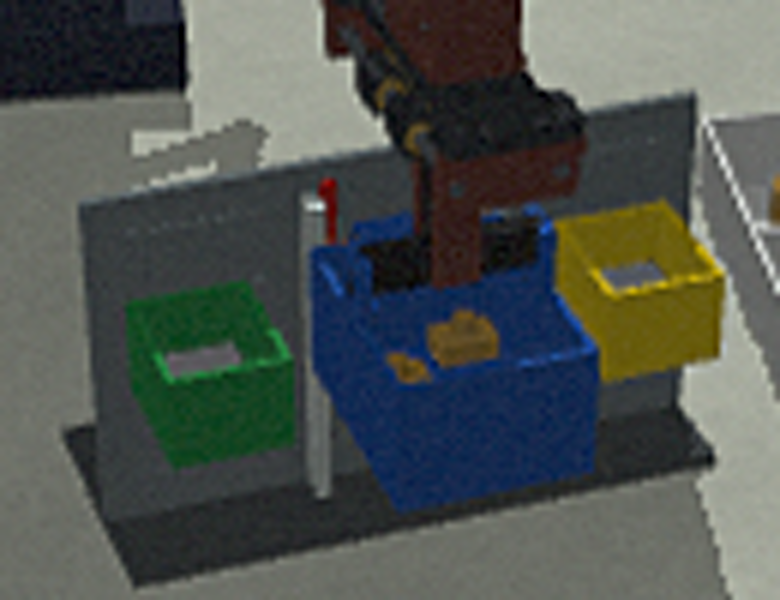

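The force has started rising at z≈141, 8.5 mm below first contact, and the tab top is now at 180. I'll press firmly to confirm it's home.

>>> move_arm([
  [[0, 0, 0.003], [0, 0, 0]],
  [[0, 0, 0.006], [0, 0, 0]],
  [[0, 0, 0.009], [0, 0, 0]],
  [[0, 0, 0.012], [0, 0, 0]],
  [[0, 0, 0.012], [0, 0, 0]],
])

```text
t: 28.0
ee_pos: [586.2, 226.0, 140.6]
orientation: [1.99, 2.43, 0.001]
ft_force: [-4.4, -8.8, 14.8]
width: 13.7
```

```bash
python3 st.py
```

```text
ee [586.14 225.94 140.59] panel [-81.22   0.63] Fpanel -8.812553045749075 4.901547830077767 15.599884430039676 M [-0.79  0.76  0.02] yaw 101.35643563000986 t 28.1 w 14.400063548536409
```

Run:
```python
from chk import *
im=snap('side','s15'); p=im['pixels'][:,:,::-1]; cv2.imwrite('pics/s15z.png',cv2.resize(p[120:190,235:300],None,fx=9,fy=9,interpolation=cv2.INTER_CUBIC))
a=cv2.imread('pics/side0.png')[120:190,235:300]; cv2.imwrite('pics/s0t.png',cv2.resize(a,None,fx=9,fy=9,interpolation=cv2.INTER_CUBIC))
def red(n):
    q=cv2.imread(n).astype(int)[115:160,235:255]; m=(q[:,:,2]>120)&(q[:,:,1]<45)&(q[:,:,0]<45)
    return [ (115+i,int(m[i].sum())) for i in range(45) if m[i].any()][:4]
for k in('side0','s12','s13','s14','s15'): print(k,red(f'pics/{k}.png'))
```

```text
side0 [(128, 1)]
s12 [(128, 1)]
s13 [(129, 1)]
s14 [(130, 1)]
s15 [(130, 1)]
```

View pics/s15z.png

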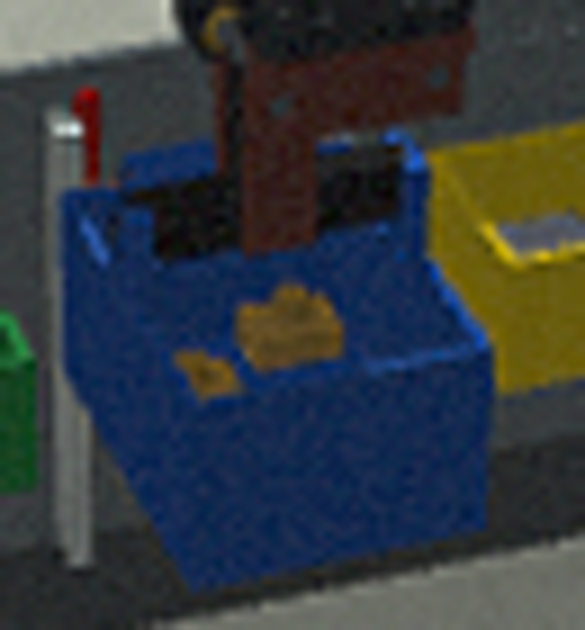

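>>> move_arm([
  [[0, 0, 0.003], [0, 0, 0]],
  [[0, 0, 0.006], [0, 0, 0]],
  [[0, 0, 0.006], [0, 0, 0]],
  [[0, 0, 0.006], [0, 0, 0]],
  [[0, 0, 0.006], [0, 0, 0]],
])

```text
t: 28.88
ee_pos: [586.3, 225.8, 140.4]
orientation: [1.99, 2.429, 0.001]
ft_force: [-6.0, -9.7, 21.3]
width: 13.9
```

>>> move_arm([
  [[0, 0, -0.004], [0, 0, 0]],
  [[0, 0, -0.01], [0, 0, 0]],
  [[0, 0, -0.016], [0, 0, 0]],
  [[0, 0, -0.019], [0, 0, 0]],
  [[0, 0, -0.019], [0, 0, 0]],
])

```text
t: 29.5
ee_pos: [586.0, 226.2, 140.9]
orientation: [1.991, 2.43, 0.0]
ft_force: [0.4, -5.7, 4.8]
width: 13.6
```

```bash
python3 st.py
```

```text
ee [586.01 226.16 140.9 ] panel [-80.98   0.71] Fpanel -5.2391197958387385 0.8311572174720212 4.51884617484074 M [-0.53 -0.02 -0.05] yaw 101.35756104392406 t 29.6 w 13.900522633748803
```

Pressed to about 26 N in total on the panel, with a hard stop at z≈140.5. Relaxing the remaining load before letting go.

>>> move_arm([
  [[-0.003, 0, -0.002], [0, 0, 0]],
  [[-0.006, 0, -0.004], [0, 0, 0]],
  [[-0.007, 0, -0.005], [0, 0, 0]],
  [[-0.007, 0, -0.005], [0, 0, 0]],
  [[-0.007, 0, -0.005], [0, 0, 0]],
])

```text
t: 30.22
ee_pos: [585.7, 225.2, 141.2]
orientation: [-1.99, -2.43, 0.001]
ft_force: [0.4, 0.4, -2.2]
width: 13.7
```

```bash
python3 st.py
```

```text
ee [585.66 225.07 141.21] panel [-81.98   1.27] Fpanel 1.6814137279969754 -1.0711873202919975 -3.1415102111921884 M [0.31 0.03 0.01] yaw 101.36926596126004 t 30.325 w 13.59899288919473
```

>>> move_arm([
  [[0.001, 0, 0.002], [0, 0, 0]],
  [[0.001, 0, 0.003], [0, 0, 0]],
  [[0.001, 0, 0.003], [0, 0, 0]],
  [[0.001, 0, 0.003], [0, 0, 0]],
  [[0.001, 0, 0.003], [0, 0, 0]],
])

```text
t: 30.95
ee_pos: [585.9, 225.0, 141.1]
orientation: [1.991, 2.43, -0.001]
ft_force: [-1.7, -2.4, 0.3]
width: 14.0
```

>>> move_arm([
  [[0, 0, 0], [0, 0, 0]],
  [[0, 0, 0], [0, 0, 0]],
  [[0, 0, 0], [0, 0, 0]],
  [[0, 0, 0], [0, 0, 0]],
  [[0, 0, 0], [0, 0, 0]],
], gripper=0.4)

```text
t: 31.58
ee_pos: [586.0, 225.4, 141.1]
orientation: [1.991, 2.43, 0.0]
ft_force: [0.5, -0.5, 0.3]
width: 35.7
```

```bash
python3 st.py s16
```

```text
ee [586.04 225.29 141.1 ] panel [-81.84   0.86] Fpanel 0.3237601840300629 -0.22208617209595588 0.9064026535454726 M [ 0.02 -0.   -0.02] yaw 101.35620521725832 t 31.675 w 35.559063426628484
```

View pics/s16z.png

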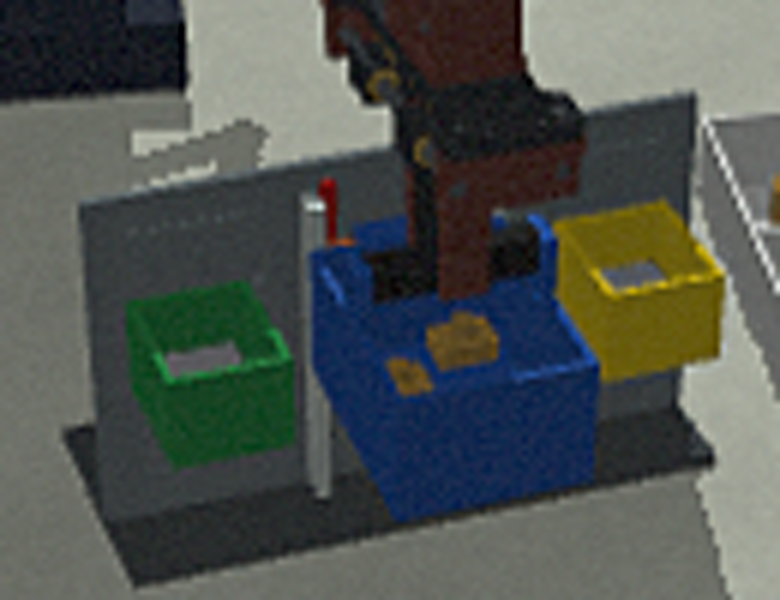

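After release the bin's front settled by about 2 px (roughly 6 mm, 2.5–3°). That matches the rail's 3 mm of slot play taken up under gravity: bottom on the posts, tongue against the rail. The tab is still down. Retreating straight up.

>>> move_arm([
  [[0, 0, -0.02], [0, 0, 0]],
  [[0, 0, -0.06], [0, 0, 0]],
  [[0, 0, -0.12], [0, 0, 0]],
  [[0, 0, -0.2], [0, 0, 0]],
  [[0, 0, -0.3], [0, 0, 0]],
])

```text
t: 32.35
ee_pos: [586.0, 225.3, 187.1]
orientation: [1.991, 2.43, 0.0]
ft_force: [-0.4, -0.4, -0.3]
width: 35.3
```

>>> move_arm([
  [[-0.05, 0, -0.15], [0, 0, 0]],
  [[-0.2, 0, -0.3], [0, 0, 0]],
  [[-0.4, 0, -0.45], [0, 0, 0]],
  [[-0.65, 0, -0.5], [0, 0, 0]],
  [[-0.85, 0, -0.5], [0, 0, 0]],
])

```text
t: 32.98
ee_pos: [612.0, 99.2, 263.3]
orientation: [1.99, 2.429, 0.003]
ft_force: [-0.1, 1.4, -0.3]
width: 35.4
```

>>> move_arm([
  [[-0.2, -0.2, 0], [0, 0, 0]],
  [[-0.4, -0.4, 0], [0, 0, 0]],
  [[-0.6, -0.6, 0], [0, 0, 0]],
  [[-0.7, -0.7, 0], [0, 0, 0]],
  [[-0.7, -0.7, 0], [0, 0, 0]],
])

```text
t: 33.6
ee_pos: [528.9, -24.0, 261.9]
orientation: [1.992, 2.428, 0.001]
ft_force: [0.0, -0.4, 0.2]
width: 35.3
```

```bash
python3 st.py s17
python3 - <<'E'
from chk import *
im=snap('top','t17'); p=im['pixels'][:,:,::-1].copy(); cv2.imwrite('pics/t17z.png',cv2.resize(p[125:290,100:210],None,fx=3.6,fy=3.6,interpolation=cv2.INTER_CUBIC))
for c in('side','top'):
  for n in ('bin','bar','lip'): print(c,n,[(np.round(d['location'],1).tolist(),round(d['p'],2),topanel(d['location'],Ps).round(1).tolist()) for d in ctrl.pinpoint(c,n)][:2])
E
```

```text
ee [529.68 -22.86 261.58] panel [-314.14  104.74] Fpanel 0.9623249040158016 0.05559847675341997 -0.054062915100436246 M [ 0.05 -0.    0.01] yaw 101.3510842790965 t 33.7 w 34.87757922162203
side bin [([584.7, 224.7, 88.8], 0.65, [-76.3, 2.2]), ([610.9, -173.2, 2.3], 0.39, [-471.7, 54.5])]
side bar [([586.8, 221.5, 182.2], 0.56, [-79.9, 0.8]), ([611.5, -170.9, 4.0], 0.38, [-469.5, 53.4])]
side lip [([572.5, 299.3, 141.2], 0.89, [-0.8, -0.5])]
top bin []
top bar [([588.0, 218.6, 176.4], 0.89, [-83.0, 0.2])]
top lip [([572.0, 300.5, 144.8], 0.57, [0.5, -0.2])]
```

View pics/s17z.png

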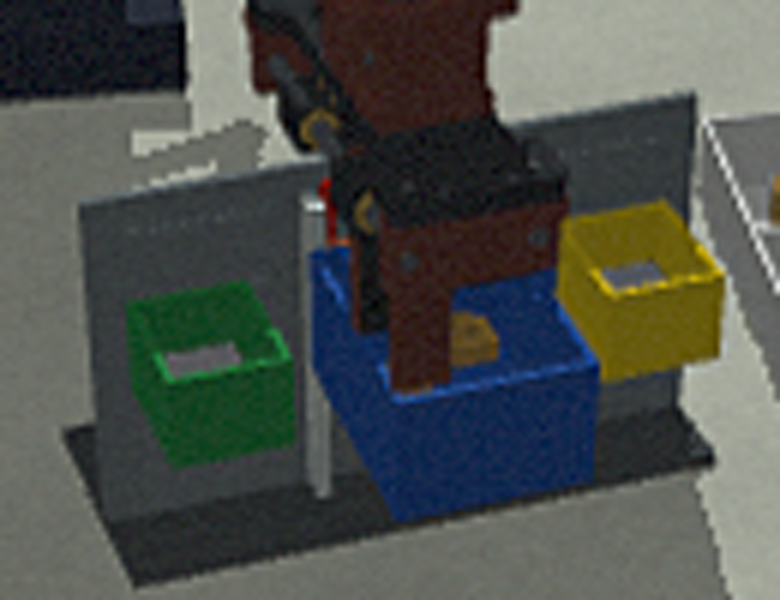

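View pics/t17z.png

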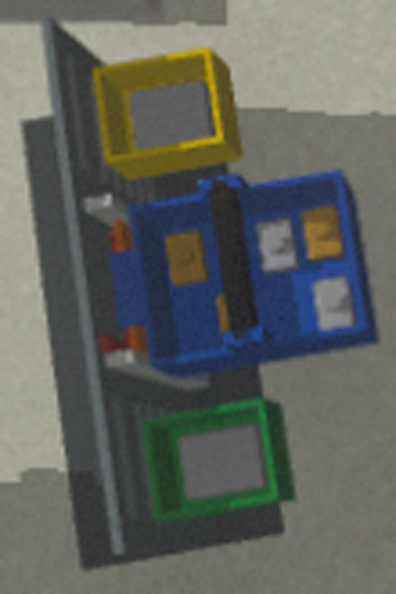

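The top view shows the lip over the rail with equal orange showing at both ends (y 235 and 338). I'll move the arm clear for a clean side view.

>>> move_arm([
  [[-0.1, -0.2, -0.1], [0, 0, 0]],
  [[-0.2, -0.4, -0.2], [0, 0, 0]],
  [[-0.3, -0.6, -0.2], [0, 0, 0]],
  [[-0.4, -0.7, -0.2], [0, 0, 0]],
  [[-0.4, -0.7, -0.2], [0, 0, 0]],
])

```text
t: 34.83
ee_pos: [437.2, -103.5, 291.3]
orientation: [1.993, 2.428, 0.0]
ft_force: [0.0, 0.4, -0.4]
width: 34.9
```

```bash
python3 st.py s18
python3 - <<'E'
from chk import *
im=cv2.imread('pics/s18.png'); cv2.imwrite('pics/s18t.png',cv2.resize(im[118:195,235:300],None,fx=8,fy=8,interpolation=cv2.INTER_CUBIC))
E
```

```text
ee [ 438.11 -102.7   291.21] panel [-374.49  210.18] Fpanel -0.8051689829143843 -0.5195428290792705 -0.19867316869615206 M [ 0.04  0.04 -0.02] yaw 101.32101340938735 t 34.925 w 34.969858559303965
```

View pics/s18t.png

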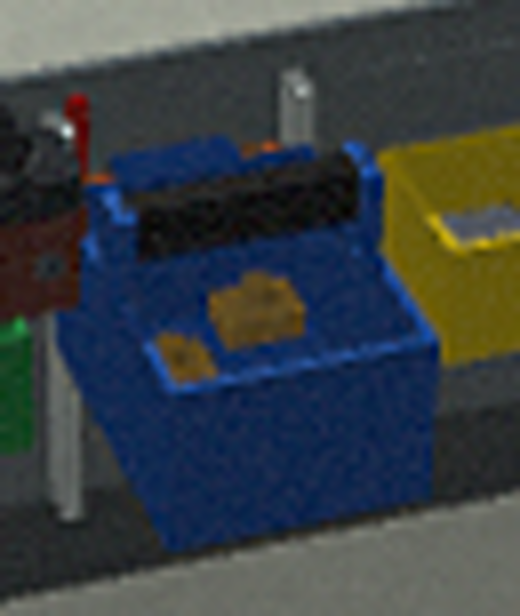

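View pics/s18.png

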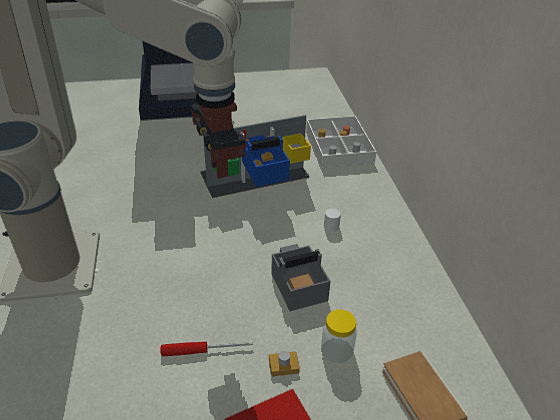

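Run:
```python
from h import *
def sub(n):
    q=cv2.imread(f'pics/{n}.png').astype(float)[120:140,243:248]; return np.round((q[:,:,2]-q[:,:,1]).max(1)).astype(int).tolist()
for n in('side0','s12','s14','s18'): print(n,sub(n))
print(ctrl.close_job())
```

```text
side0 [-3, -2, -1, -5, -2, -5, -9, 39, 120, 79, 79, 77, 78, 78, 76, 86, 81, 78, 74, 79]
s12 [-3, -3, -3, -3, -3, -4, -9, 42, 121, 82, 79, 84, 76, 74, 84, 80, 83, 75, 18, -22]
s14 [-2, -2, -3, -1, -4, -2, -6, -2, -3, 22, 122, 78, 72, 77, 84, 88, 79, 77, 85, 71]
s18 [-3, -1, -2, -3, -3, -1, -8, -1, -3, 23, 128, 76, 68, 83, 84, 85, 75, 81, 68, 56]
the job is handed in; nothing more can be done
None
```

The blue bin is hanging on the orange rail with the flag pushed down, and the job is handed in at about 35 s of the 72 s allowed. I lifted it by its bar and found the guide posts by touch. I then backed off about 1 mm and lowered the lip behind the rail. I pressed until it stopped hard and let go.

**Checks that agreed**
- **Travel:** first contact was at a tool height of about 149.5 mm and the hard stop at 140.5–141 mm, which matches the 8 mm flag travel.
- **Press force:** about 26 N vertically on the panel including the bin's weight, roughly 28 N with the sideways push, under the 35 N limit.
- **Flag:** the red tab dropped about 2.2 px (roughly 8 mm) and stayed down after release.
- **Centring:** the top view shows about equal orange rail on both sides of the lip, so it is centred to within 1–2 mm by eye.
- **Rest of the scene:** nothing else looks moved, and the gripper is clear of the bin.

**What disagreed or went wrong**
- **Fingertip height:** in the pictures the fingertips sat about 24 mm higher than the reported tool position. My first grasp closed on nothing above the bar. It touched nothing, and I went lower and gripped on the second try.
- **Tilt after release:** the bin's front settled about 6 mm (2.5–3°). The slot's 3 mm of free play would let it hang about that far, but I did not measure the final tilt, so it is not exactly parallel to the panel as the home position asks.

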